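# Brush a weld seam, unclamp the bracket and show the seam to the inspection camera

### The arm

A 7-joint arm with a two-finger parallel gripper is mounted at the origin on a cart in front of the work surface, level with it; the furniture and walls round the work are solid. World frame = base frame: x ahead of the robot, y to its left, z up, the work surface at z = 0. Lengths are in mm, angles in rad, forces in N, time in s.
With the tool pointing down it reaches from about 425 to 800 mm from the base axis. Payload 8.3 kg.
Tool frame: the origin (TCP) lies on the centre line of the jaws, within the pads' length; the fingertips stand 14 mm ahead of it and the grasp point (between the pads) lies 5 mm behind it (ctrl.finger_overhang is the distance from the TCP to the fingertips, in mm); z points along the fingers, x is the direction in which the jaws open and shut, and the axes are right-handed (so a half turn about z gives the same grasp; the last joint's range is limited). The gripper opens to 85 mm and grips with 20 to 120 N. Pads are 22 mm wide; open, the fingers measure 114 mm over their backs; the gripper's body (76 mm by 85 mm) begins 54 mm behind the grasp point. The pads swing forward as they close: fully open they stand 13 mm farther back than shut.
Start: joints at [1.045, 0.383, 0.016, 1.37, -0.006, 1.388, -0.046], TCP at [279.066, -559.219, 245.279] pointing down, gripper open.
Joint ranges: [-2.95, 2.95], [-0.25, 2.06], [-1.52, 1.56], [0.18, 2.33], [-1.44, 4.58], [0.02, 2.06], [-3.01, 3.01]. Speed limits (rad/s): [2.39, 2.39, 3.01, 3.01, 3.14, 3.14, 3.14].

### API

Orientations are given as a unit quaternion [w, x, y, z].
In Python, from bench import ctrl, vision, ticket gives the robot as it stands.
- The arm moves only by the shell command python3 -m crank 'ROWS' [OPENING] [FORCE]. ROWS is JSON, a list of rows, each a list of 2 entries, a list of its own where there are three numbers: the shift along the world's x, y, z in units of 40 mm (1.0 is 40 mm), then the turn about the world's z in units of 8 degrees (1.0 is 8 degrees). In form: [[[x, y, z], twist], ...]. A call has 1 to 12 rows; each row shifts and turns the pose as measured when the row begins; what a row does not reach is not made up. A row lasts 1/8 s, in which the tool goes at most 62.5 mm and 10.7 degrees, less where a joint would pass 70% of its speed; a pose out of reach is approached as far as the arm can. A call is refused whole if a number of a shift passes 1 or a number of a turn 1, either way. A call with a gripper value outside its range is refused whole. OPENING is the closure in counts, from 0 (fully open) to 255 (shut), set as the call begins (- or left out, the last holds). The fingers move at their own pace and stop on an object; FORCE is the grip in N (left out, the last holds). Time passes only in rows, so rows that do not move let the fingers close. It gives the time, the measured TCP pose, the force and the opening at its end, in the units of the state.
- ctrl.observe(): the state, without advancing time (a new reading comes with each control period).
- vision.snapshot(name): name is "scene" or "side" or "wrist"; returns the picture (420x560x3 uint8, blue, green, red); there is no depth.
- vision.calibration(name): a dict with "camera_matrix" (3x3 intrinsics, pixels), "k1" (the pictures are not rectified: a ray, as slopes to the right and down, at radius r is drawn at 1 + k1 r^2 times it, then the intrinsics apply), "cam_to_world" (4x4, takes a point from camera to world coordinates). Camera axes: x right, y down, z forward; pixel columns grow to the right and rows downward; lengths in mm; the calibration is good to about 2 mm. A picture is of the moment at which its call begins: read the wrist's pose just before it. calibration takes no time and is no camera call; for the wrist camera it gives the pose at the moment of the call.
- ticket.job_done(): hands the job in, once; it reports no verdict.
The state is a dict: "t": time; "q": joint angles; "joint_velocities": joint speeds; "tau": joint torques, N m; "tool_pos": TCP position; "orientation": TCP orientation; "ft_force": force on the tool from outside, world axes, zero at the start; "ft_torque": the same for the moment, N m; "finger_gap": opening from 0.0 (shut) to 1.0 (fully open).
Only numpy, scipy, OpenCV 4.12 (cv2) and the standard library are available. Lean on these libraries where they do the work, as an engineer would, in place of code of your own. Each camera call takes 0.05 s, during which the arm holds its last target.

### The job

Clean the weld seam of the clamped bracket with a stroke of the wire brush, its bristles pressed lightly on the seam from its end nearest the robot to its far end, and lay the brush back on the table on its bristles. Then swing the clamp fully open, lift the bracket off its dowels and hold it up level in front of the inspection camera, the seam facing the lens squarely and its middle on the lens's line of sight 17 cm from the lens; finish while still holding it there. Do not touch the camera, and leave the other things on the table alone.

Things in the scene. Friction and masses are not known exactly. Their poses are not given: they have to be found in the camera images.
- brush: wire brush, 0.12 kg, 184 mm long. Origin in the plane of the bristle tips, x along the handle to the head, z up: wooden handle 16 mm wide, x = -100 to 80, z = 21 to 39 mm; heel at x = -104 to -80 down to z = 0; bristles x = 58 to 83, 18 mm wide, 20 mm long. It stands on bristles and heel. The tuft is springy: it gives way upward up to 10 mm, 0.7 N per mm
- brush_grip (a point): point in the middle of the brush handle (x = -15, z = 30 mm of the brush) where it is well gripped from above, across the handle; axes as the brush
- brush_tip (a point): middle of the foremost row of bristle tips (x = 83, z = 0 mm of the brush, as unpressed); axes as the brush
- bracket: welded steel bracket, 0.42 kg, origin at the centre of its underside, z up: foot plate 80 x 76 x 6 mm (x, y, z), upright web 10 x 70 x 42 mm on its middle line, to be gripped from above (fingers closing along x, tips above the foot). One weld, the seam, along y at the foot of the web on its -x side. Two holes in the +x half sit over dowels that stand 3 mm above the foot: it comes out straight up
- seam_near (a point): point on the seam near its +y end, which is the end nearer the robot at the start (x = -9, y = 30, z = 10 mm of the bracket); axes as the bracket. The weld bead stands 5 mm out from the web and 5 mm above the foot plate, z = 11 mm
- seam_mid (a point): middle of the seam (x = -9, y = 0, z = 10 mm of the bracket); axes as the bracket
- seam_far (a point): point on the seam near its -y end, away from the robot at the start (x = -9, y = -30, z = 10 mm of the bracket); axes as the bracket
- web_top (a point): middle of the top edge of the bracket's web (z = 48 mm of the bracket); axes as the bracket
- foot_back (a point): middle of the rear edge of the foot plate, on the side without a seam (x = 40, z = 6 mm of the bracket); axes as the bracket
- clamp_arm (a joint): hinge of the toggle clamp's arm, rad: about 0.03 clamped, the pad on the rear half of the bracket's foot; 1.15 fully open, the arm standing up, its tip then 180 mm above the table and 65 mm behind the web. It opens as the red handle is pushed back, away from the bracket, and down; little force is needed and it stays where it is left
- clamp_hinge (a point): the axis of the clamp's hinge, 51 mm above the table; x of this frame points from bracket to handle when the joint is 0 and turns down with the arm, y is the hinge axis (positive turn about y opens)
- clamp_handle (a point): middle of the red grip of the toggle clamp: a bar 19 mm thick, 86 mm from the hinge (x = 45, z = 73 mm of the hinge frame), running on along (0.57, 0, 0.82) of that frame to 43 mm beyond and 43 mm before this point. It leans back from upright while clamped, lies nearly level when open.
- fixture: steel plate 255 x 130 x 10 mm bolted to the table, with the rails, the dowels and the clamp (clamp 217 x 60 mm, its handle reaching 160 mm high); x points from bracket to clamp handle, the bracket lies centred 118 mm on the -x side of the origin, its underside 22 mm above the table
- camera_stand: inspection camera on a stand with a 120 x 100 mm base and a 400 mm post, fixed. Origin under the stand; the camera looks along -x of this frame and 30 degrees downward, its front 68 mm wide with a ring light
- lens (a point): centre of the lens front of the inspection camera (285 mm above the table); axes as the stand
- view_point (a point): the point in the air on the lens's line of sight, 170 mm from the lens (147 mm out along -x of the stand, 85 mm lower: 200 mm above the table); axes as the stand
- soapstone: white soapstone stick 110 mm, bystander
- try_square: try square 130 x 238 mm, bystander
- nut_4: brass-coloured nut 33 mm, bystander
There are look-alikes about, which are no part of the job. What is shaped like the bracket but green is not meant.

How it is judged (in metres and radians):
On the way, in this order (a step that is already met when the one before it is completed fails the run):
1. the bristles press on the near end of the seam, the bracket still clamped (contact force between brush and bracket between 1 and 25 N and x of brush_tip in the frame of bracket between -0.018 and 0 m and y of brush_tip in the frame of bracket between 0.015 and 0.045 m and value of joint clamp_arm below 0.15 rad), for 0.1 s.
2. the bristles press on the middle of the seam (contact force between brush and bracket between 1 and 25 N and x of brush_tip in the frame of bracket between -0.018 and 0 m and y of brush_tip in the frame of bracket between -0.012 and 0.012 m and value of joint clamp_arm below 0.15 rad), for 0.1 s.
3. the bristles press on the far end of the seam (contact force between brush and bracket between 1 and 25 N and x of brush_tip in the frame of bracket between -0.018 and 0 m and y of brush_tip in the frame of bracket between -0.045 and -0.015 m and value of joint clamp_arm below 0.15 rad), for 0.1 s.
4. the brush is back on the table, on its bristles, let go (height (world z) of brush below 0.012 m and angle between brush's own z axis and vertical below 0.2 rad and contact force between the fingers and brush below 0.1 N and linear speed of brush below 0.03 m/s), for 0.2 s.
5. the clamp is fully open, the bracket still on its dowels (value of joint clamp_arm above 0.95 rad and distance of bracket from where it was at the start of the episode below 0.01 m), for 0.1 s.
At the end, for the whole second after the job is handed in: The bracket is held still in the air, touching only the gripper: seam middle within 25 mm of the view point, seam side to the lens, within 0.17 rad of square and 0.14 rad of level; the clamp stands open (over 0.8 rad) and the brush rests let go on its bristles on the table (distance between seam_mid and view_point below 0.025 m and angle between the x axis of bracket and the x axis of camera_stand, either way round below 0.17 rad and angle between bracket's own z axis and vertical below 0.14 rad and x of foot_back in the frame of view_point below -0.02 m and height (world z) of bracket above 0.15 m and contact force between the fingers and bracket above 2 N and contact force between bracket and fixture below 0.1 N and contact force between bracket and camera_stand below 0.1 N and linear speed of bracket below 0.02 m/s and value of joint clamp_arm above 0.8 rad and height (world z) of brush below 0.012 m and angle between brush's own z axis and vertical below 0.2 rad and contact force between the fingers and brush below 0.1 N); the arm keeps its last pose, push and grip.
It fails at once if the brush is pressed on the bracket with more than 30 N (contact force between brush and bracket above 30 N).
It fails at once if the inspection camera is touched (contact force between anything else and camera_stand above 1 N).
It fails at once if a bystander (soapstone, try square, nut) is shifted by more than 3 cm (distance of any of soapstone, try_square, nut_4 from where it was at the start of the episode above 0.03 m).
It also fails if it takes over 69 s, if anything falls off the work surface, if the arm or the gripper's body presses on something with over 40 N, if the wrist force passes 120 N, or if a joint passes its speed limit or range.

## Working session

There is one attempt and no reset: what is moved stays moved. The work goes in short steps, Python scripts to look and compute and a shell command to move; the robot and the scene stay as the last step left them, time stands still between calls to the robot, and variables do not carry over. Pictures are saved under pics/ and viewed, and the job is handed in when it is done.

```bash
ls -la; mkdir -p pics
python3 - <<'E'
from bench import ctrl, vision, ticket
import cv2
s=ctrl.observe(); print(s)
for n in ["scene","side","wrist"]:
    c=vision.calibration(n); print(n,c)
    cv2.imwrite(f"pics/{n}0.png",vision.snapshot(n))
E
```

```text
total 12
drwxr-xr-x  3 agent agent 4096 Dec  7 07:18 .
drwxr-xr-x 23 root  root  4096 Dec  7 07:18 ..
drwxr-xr-x  2 agent agent 4096 Dec  7 07:18 pics
{'t': 0.0, 'q': array([ 1.04511081,  0.38422363,  0.01638022,  1.37115755, -0.00631959,
        1.38818615, -0.04646542]), 'joint_velocities': array([-0.00085712,  0.00119545, -0.00086367,  0.00029579, -0.00133014,
        0.00057361, -0.00022306]), 'tau': array([ 2.92477780e-04, -6.27593279e+01,  8.44069775e-01, -3.71817899e+01,
        1.66407129e-02,  1.41625552e-02, -5.64493860e-05]), 'tool_pos': array([ 278.85099757, -558.81771755,  244.28639557]), 'orientation': array([-4.99367514e-04,  8.50447113e-01, -5.26059674e-01, -8.23349803e-04]), 'ft_force': array([-0.10389472, -0.31700453, -0.73755765]), 'ft_torque': array([-0.00282181, -0.0449828 , -0.00189381]), 'finger_gap': 0.9978688625775476}
scene {'camera_matrix': array([[400.55718197,   0.        , 282.01911236],
       [  0.        , 400.55718197, 200.99928662],
       [  0.        ,   0.        ,   1.        ]]), 'k1': -0.024215316463788297, 'cam_to_world': array([[-8.53337535e
[... 752 characters left out ...]
-01, -6.23032845e-01,
         1.06763067e+03],
       [ 0.00000000e+00,  0.00000000e+00,  0.00000000e+00,
         1.00000000e+00]])}
wrist {'camera_matrix': array([[289.68444791,   0.        , 277.73078088],
       [  0.        , 289.68444791, 212.94938331],
       [  0.        ,   0.        ,   1.        ]]), 'k1': -0.029764880657531224, 'cam_to_world': array([[ 4.47169645e-01, -8.46739741e-01, -2.88220610e-01,
         3.50839894e+02],
       [-8.94446585e-01, -4.24090545e-01, -1.41818601e-01,
        -5.22577356e+02],
       [-2.14819047e-03,  3.21214914e-01, -9.47003888e-01,
         3.72170962e+02],
       [ 0.00000000e+00,  0.00000000e+00,  0.00000000e+00,
         1.00000000e+00]])}
```

View pics/scene0.png

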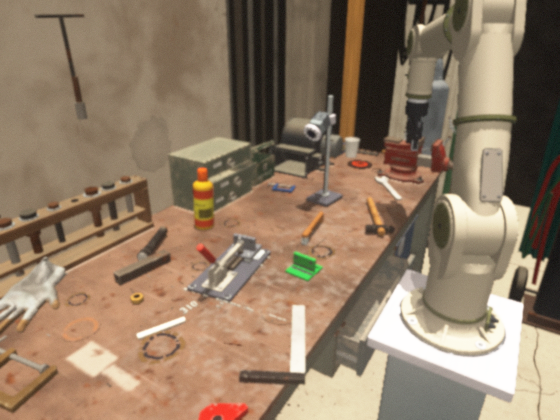

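View pics/side0.png

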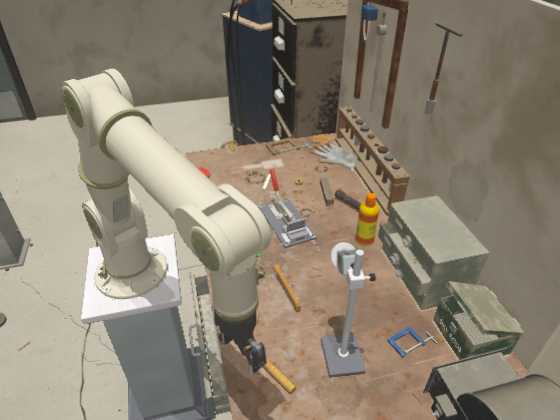

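View pics/wrist0.png

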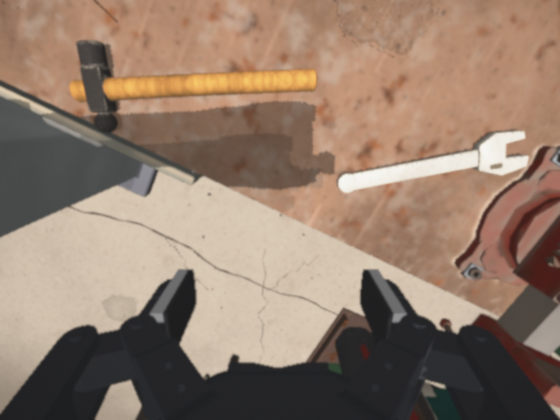

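```bash
cat > h.py <<'E'
import numpy as np, cv2
from bench import ctrl, vision, ticket
def ray(cal,u,v):
    K=cal["camera_matrix"];k1=cal["k1"]
    d=np.array([(u-K[0,2])/K[0,0],(v-K[1,2])/K[1,1]])
    r=d.copy()
    for _ in range(20): r=d/(1+k1*(r@r))
    T=cal["cam_to_world"]
    w=T[:3,:3]@np.array([r[0],r[1],1]); return T[:3,3],w/np.linalg.norm(w)
def onz(cal,u,v,z):
    o,w=ray(cal,u,v); return o+w*(z-o[2])/w[2]
def proj(cal,p):
    p=np.atleast_2d(p);T=cal["cam_to_world"]
    c=(p-T[:3,3])@T[:3,:3]; x=c[:,:2]/c[:,2:]
    x=x*(1+cal["k1"]*(x**2).sum(1,keepdims=True)); K=cal["camera_matrix"]
    return x*[K[0,0],K[1,1]]+K[:2,2]
def tri(cs):
    A=np.zeros((3,3));b=np.zeros(3);L=[]
    for cal,u,v in cs:
        o,w=ray(cal,u,v);P=np.eye(3)-np.outer(w,w);A+=P;b+=P@o;L.append((o,w))
    p=np.linalg.solve(A,b)
    return p,[np.linalg.norm((np.eye(3)-np.outer(w,w))@(p-o)) for o,w in L]
def crop(img,u0,v0,u1,v1,s,name):
    c=cv2.resize(img[v0:v1,u0:u1],None,fx=s,fy=s,interpolation=cv2.INTER_CUBIC)
    cv2.imwrite("pics/"+name,c)
E
python3 - <<'E'
from h import *
a=cv2.imread("pics/scene0.png");b=cv2.imread("pics/side0.png")
crop(a,180,180,340,300,5,"c1.png")
crop(b,225,160,385,280,5,"c2.png")
crop(b,225,240,385,360,5,"c3.png")
E
```

```text
(no output)
```

View pics/c1.png

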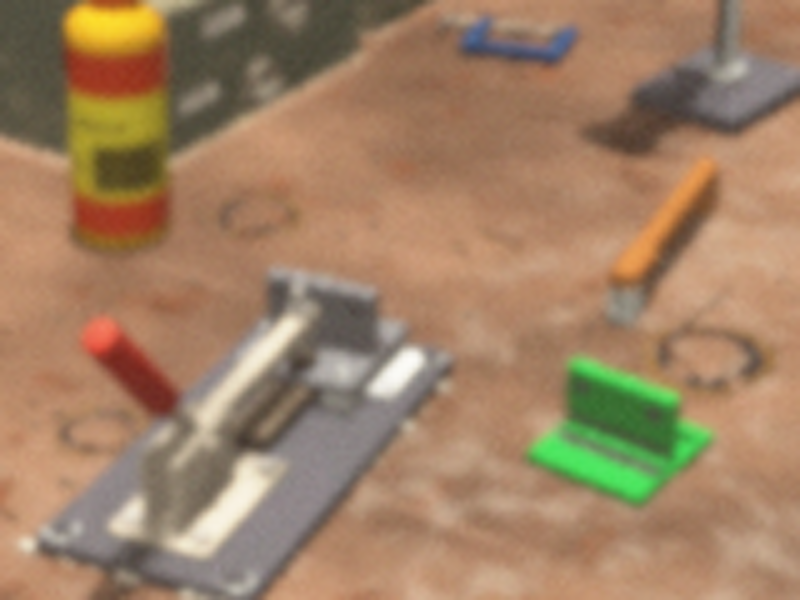

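View pics/c2.png

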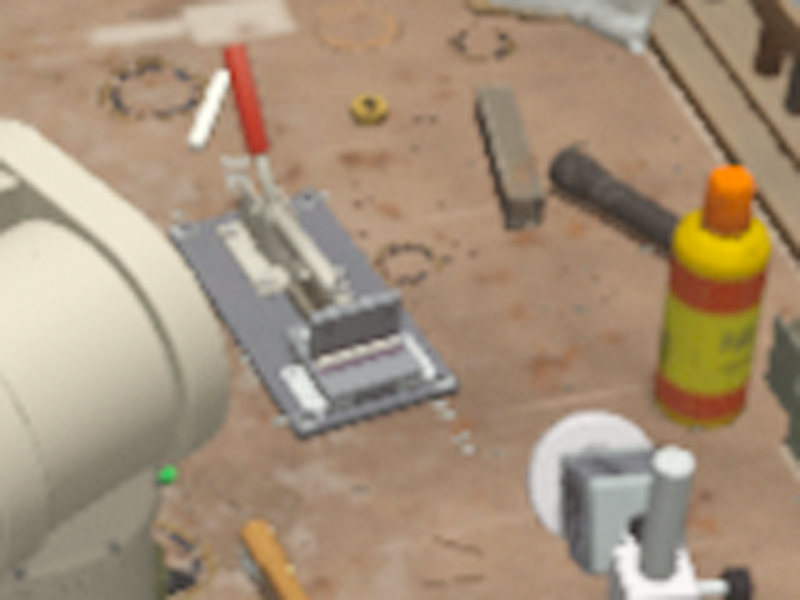

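View pics/c3.png

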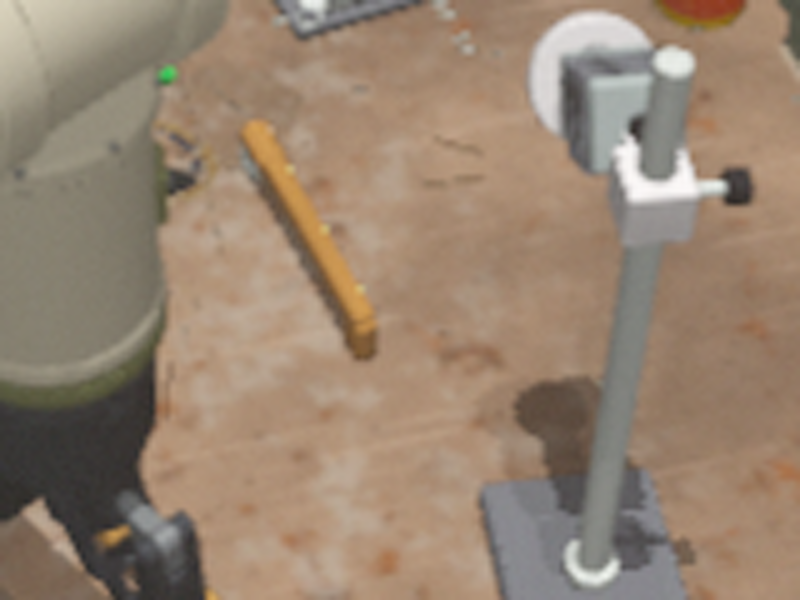

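Run:
```python
from h import *
S=vision.calibration("side");C=vision.calibration("scene")
f=lambda u,v,z:onz(S,225+u/5,240+v/5,z).round(0)
print("brush head",f(257,124,39),"heel",f(362,318,39),"heelbot",f(362,354,0))
g=lambda u,v,z:onz(C,180+u/5,180+v/5,z).round(0)
print("scene head",g(625,270,39),"heel top",g(707,165,39))
# fixture corners (z=10): side crop2
e=lambda u,v,z:onz(S,225+u/5,160+v/5,z).round(0)
print("fix corners side", e(172,232,10),e(303,428,10),e(458,383,10),e(318,192,10))
print("scene", g(40,545,10),g(240,598,10),g(450,360,10))
print("stand base corners", f(482,490,0))
print("lens z285?", proj(S,[[0,0,0]]) )
# green bracket
print("green", g(575,365,48), g(680,400,48))
# handle top red (scene 100,335; side 235,50)
print("handle top",tri([(C,180+100/5,180+335/5),(S,225+236/5,160+50/5)]))
print("webtop ends",tri([(C,180+275/5,180+272/5),(S,225+400/5,160+292/5)]),tri([(C,180+378/5,180+290/5),(S,225+308/5,160+318/5)]))
```

```text
brush head [ 469. -127.   39.] heel [ 490. -298.   39.] heelbot [ 492. -294.    0.]
scene head [ 461. -119.   39.] heel top [ 484. -281.   39.]
fix corners side [491. 225.  10.] [531. -17.  10.] [653.  -0.  10.] [617. 246.  10.]
scene [602. 256.  10.] [487. 235.  10.] [521. -11.  10.]
stand base corners [ 532. -405.    0.]
lens z285? [[131.5308431  271.89773494]]
green [425.   8.  48.] [358.   9.  48.]
handle top (array([550.17136647, 253.18775677, 152.6142938 ]), [np.float64(1.452820094125838), np.float64(1.452820094125858)])
webtop ends (array([615.88426746,  39.38444159,  68.51256816]), [np.float64(3.835353251826639), np.float64(3.8353532518268683)]) (array([546.15813302,  28.77194223,  70.38655207]), [np.float64(1.0934033658282778), np.float64(1.0934033658284807)])
```

```bash
python3 -m crank '[[[0.3,0.9,0],1],[[0.3,0.9,0],1],[[0.3,0.9,0],1],[[0.3,0.9,0],1],[[0.3,0.9,0],1],[[0.3,0.9,0],1],[[0.3,0.9,0],1],[[0.4,0.9,0],1],[[0.8,0.2,0],1],[[0.6,0,0],0]]' 0 40
python3 - <<'E'
from h import *
s=ctrl.observe();print(s['t'],s['q'].round(2),s['tool_pos'].round(1),s['ft_force'].round(2))
import pickle
cal=vision.calibration("wrist");im=vision.snapshot("wrist");cv2.imwrite("pics/w1.png",im);pickle.dump(cal,open("w1.pkl","wb"))
cal=vision.calibration("side");im=vision.snapshot("side");cv2.imwrite("pics/s1.png",im)
E
```

```text
t: 1.4
tool_pos: [434.6, -252.2, 241.8]
orientation: [0.001, 0.996, 0.094, -0.003]
ft_force: [-0.5, -0.5, 0.7]
finger_gap: 0.999
1.4 [ 0.77  0.14 -0.34  1.69  0.05  1.32  0.6 ] [ 434.6 -252.2  241.8] [-0.48 -0.5   0.73]
```

View pics/w1.png

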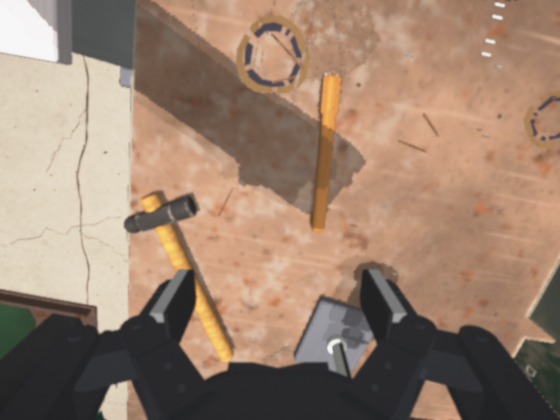

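View pics/s1.png

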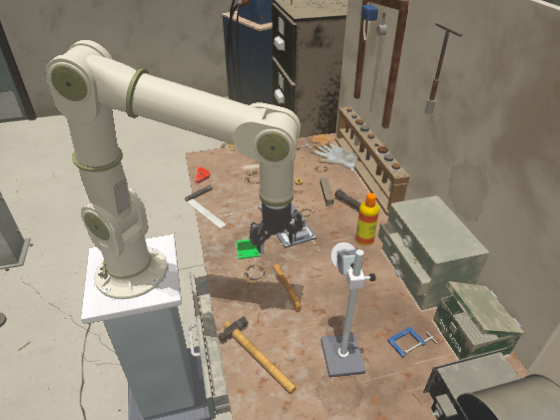

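The wrist picture shows the brush from its head at (331,75) to its heel at (319,228). The stand base is at (340,330), well clear of it. I'll measure the brush, and also the camera stand in the fixed views.

Run:
```python
from h import *
import pickle
W=pickle.load(open("w1.pkl","rb"))
im=cv2.imread("pics/w1.png")
hsv=cv2.cvtColor(im,cv2.COLOR_BGR2HSV)
m=((hsv[...,0]>10)&(hsv[...,0]<22)&(hsv[...,1]>175)&(hsv[...,2]>60)).astype(np.uint8)*255
m[:,:295]=0;m[:,360:]=0;m[:60]=0;m[245:]=0
n,l,st,ce=cv2.connectedComponentsWithStats(m)
k=1+np.argmax(st[1:,4]);print(st[k],ce[k])
ys,xs=np.where(l==k)
P=np.array([onz(W,x,y,36)[:2] for x,y in zip(xs,ys)])
c=P.mean(0);u,s,v=np.linalg.svd(P-c,full_matrices=False);d=v[0]*np.sign(v[0][1]);t=(P-c)@d;w=(P-c)@np.array([-d[1],d[0]])
print("c",c,"d",d,"ang",np.degrees(np.arctan2(d[1],d[0])),"range",t.min(),t.max(),"mid",c+d*(t.min()+t.max())/2,w.min(),w.max())
crop(im,250,40,400,250,2.8,"w1c.png")
crop(cv2.imread("pics/side0.png"),320,230,400,300,8,"cam_s.png")
crop(cv2.imread("pics/scene0.png"),290,100,360,160,8,"cam_c.png")
```

```text
Traceback (most recent call last):
ValueError: attempt to get argmax of an empty sequence
```

Run:
```python
from h import *
import pickle
W=pickle.load(open("w1.pkl","rb"))
im=cv2.imread("pics/w1.png")
hsv=cv2.cvtColor(im,cv2.COLOR_BGR2HSV)
print(hsv[100,328],hsv[200,320],hsv[100,360],hsv[230,400])
m=((hsv[...,0]>8)&(hsv[...,0]<25)&(hsv[...,1]>150)).astype(np.uint8)*255
m[:,:300]=0;m[:,350:]=0;m[:60]=0;m[245:]=0
n,l,st,ce=cv2.connectedComponentsWithStats(m)
k=1+np.argmax(st[1:,4]);print(st[k],ce[k])
ys,xs=np.where(l==k)
P=np.array([onz(W,x,y,37)[:2] for x,y in zip(xs,ys)])
c=P.mean(0);u,s,v=np.linalg.svd(P-c,full_matrices=False);d=v[0]*np.sign(v[0][1]);t=(P-c)@d;w=(P-c)@np.array([-d[1],d[0]])
print("c",c,"d",d,"ang",np.degrees(np.arctan2(d[1],d[0])),"range",t.min(),t.max(),"mid",c+d*(t.min()+t.max())/2,w.min(),w.max())
o=im.copy();o[l==k]=(255,0,0)
crop(np.hstack([im[40:250,280:370],o[40:250,280:370]]),0,0,180,210,2.8,"w1c.png")
crop(cv2.imread("pics/side0.png"),320,230,400,300,8,"cam_s.png")
crop(cv2.imread("pics/scene0.png"),290,100,360,160,8,"cam_c.png")
```

```text
[ 18 155 244] [ 14 160 169] [ 12  97 198] [ 12  96 194]
[ 312   75   29  157 1966] [325.36775178 145.17548321]
c [ 474.78009761 -195.77772515] d [-0.14468199  0.98947821] ang 98.3188645626359 range -101.84655067124594 74.9192150786162 mid [ 476.72804791 -209.09973101] -9.257001034112717 9.568991803687558
```

View pics/w1c.png

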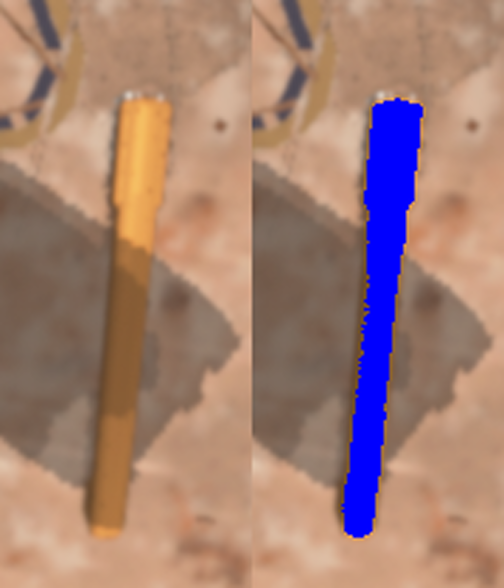

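View pics/cam_s.png

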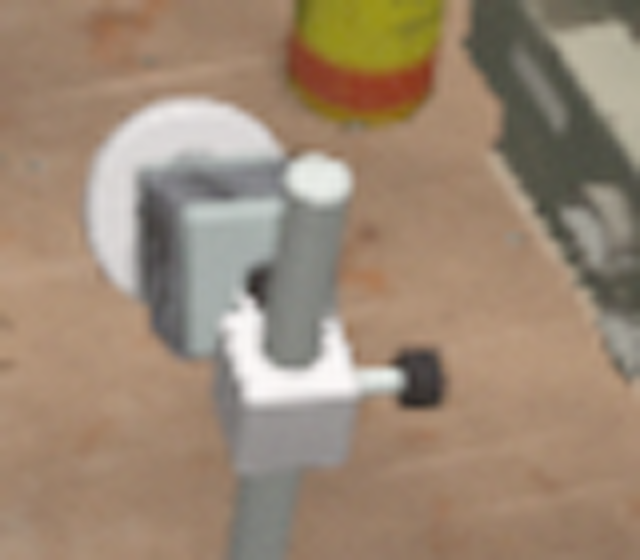

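View pics/cam_c.png

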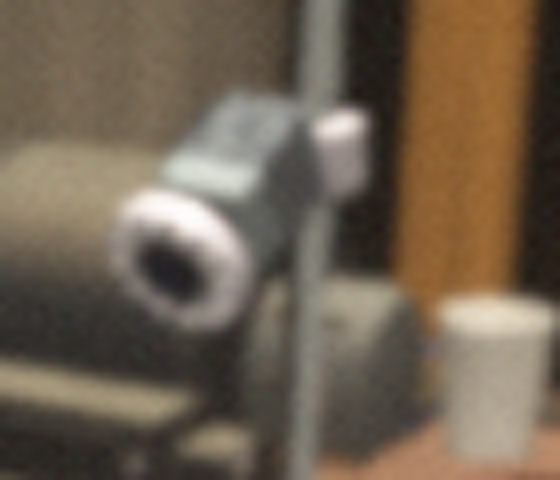

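Run:
```python
from h import *
S=vision.calibration("side");C=vision.calibration("scene")
L=onz(C,311.3,134,285);print("lens dark",L,"ring ctr",onz(C,312.9,132.5,285))
# ring centre in side: disc partly hidden; left edge 88, top 97 -> centre approx
print(proj(S,L))
# post top in both, z=400
print("post top", onz(S,320+318/8,230+178/8,400), onz(C,331,97,400))
im=cv2.imread("pics/side0.png");crop(im,310,320,380,390,8,"base_s.png")
im=cv2.imread("pics/scene0.png");crop(im,300,180,350,220,10,"base_c.png")
im=cv2.imread("pics/w1.png");crop(im,280,240,400,400,5 if 0 else 3.7,"base_w.png")
```

```text
lens dark [ 580.52652758 -369.91670511  285.        ] ring ctr [ 585.32670224 -391.34868034  285.        ]
[[342.14399025 256.25385508]]
post top [ 570.10486183 -473.53795768  400.        ] [ 560.33214054 -473.40465382  400.        ]
```

View pics/base_s.png

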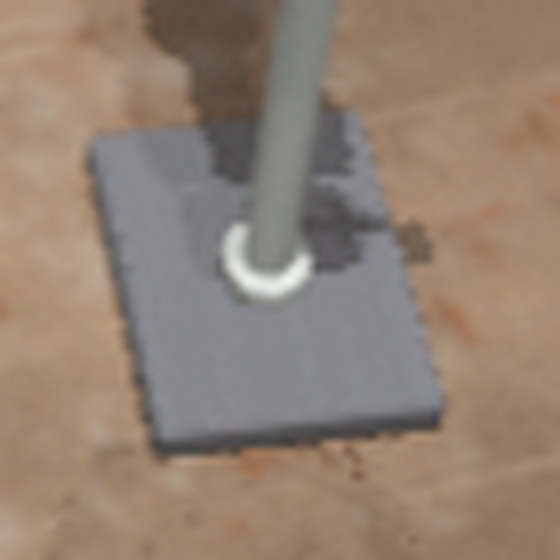

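View pics/base_w.png

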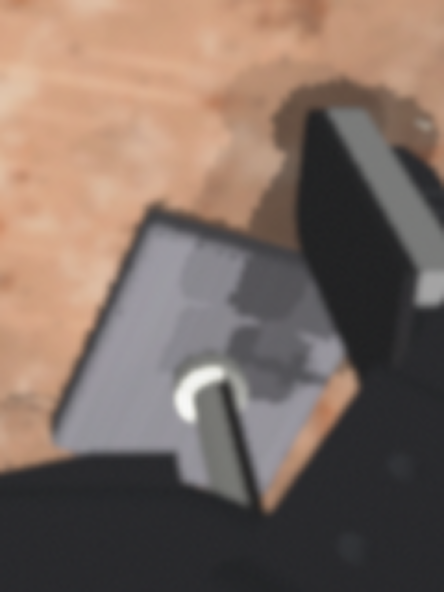

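View pics/base_c.png

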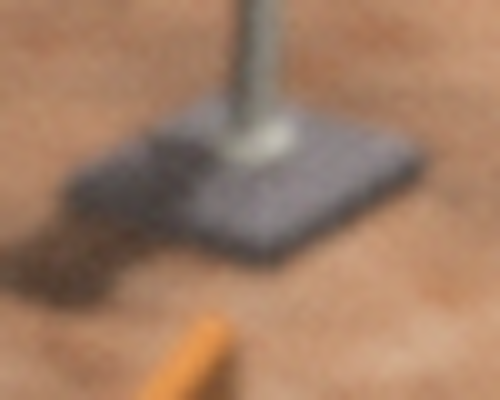

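Run:
```python
from h import *
import pickle
W=pickle.load(open("w1.pkl","rb"))
S=vision.calibration("side");C=vision.calibration("scene")
z=12
c=[onz(S,310+u/8,320+v/8,z)[:2] for u,v in [(92,150),(158,435),(440,405),(352,118)]]
c=np.array(c);print(c.round(1),c.mean(0),[np.linalg.norm(c[i]-c[i-1]).round(1) for i in range(4)])
a=lambda p:np.degrees(np.arctan2(p[1],p[0]))
print("long edges",a(c[0]-c[1]),a(c[3]-c[2]),"short",a(c[3]-c[0])+90,a(c[2]-c[1])+90)
w=np.array([onz(W,280+u/3.7,240+v/3.7,z)[:2] for u,v in [(55,425),(155,212),(308,258)]]);print(w.round(1),a(w[1]-w[0]),a(w[2]-w[1]))
c2=np.array([onz(C,300+u/10,180+v/10,z)[:2] for u,v in [(68,198),(262,245),(425,155)]]);print(c2.round(1),a(c2[1]-c2[0]),a(c2[1]-c2[2]))
```

```text
[[ 527.5 -415. ]
 [ 512.6 -524.8]
 [ 607.3 -538.4]
 [ 622.2 -425.9]] [ 567.41117185 -476.02281841] [np.float64(95.3), np.float64(110.8), np.float64(95.7), np.float64(113.4)]
long edges 82.23344752398768 82.45023956865329 short 83.40205747219542 81.824752209006
[[ 509.5 -518.2]
 [ 525.6 -405.8]
 [ 590.9 -415.3]] 81.82606503083443 -8.335239634160477
[[ 607.4 -406.2]
 [ 524.7 -407.3]
 [ 506.9 -519.9]] -179.2157366821223 81.038957308803
```

```bash
python3 - <<'E'
from h import *
S=vision.calibration("side");C=vision.calibration("scene")
print(tri([(S,343.7,255.4),(C,312.3,133)]),tri([(S,343.7,255.4),(C,311.3,134)]),onz(S,343.7,255.4,285))
E
python3 -m crank '[[[0.7,0.9,0],-0.2],[[0.4,0.2,-0.8],0],[[0,0,-0.8],0],[[0,0,-0.8],0]]' 0 40
python3 - <<'E'
from h import *
import pickle
s=ctrl.observe();print(s['t'],s['q'].round(2),s['tool_pos'].round(1))
cal=vision.calibration("wrist");cv2.imwrite("pics/w2.png",vision.snapshot("wrist"));pickle.dump(cal,open("w2.pkl","wb"))
E
```

```text
(array([ 580.95505734, -373.80022895,  289.2350547 ]), [np.float64(2.462771092520253), np.float64(2.4627710925203785)]) (array([ 582.79731233, -370.52935855,  285.91814892]), [np.float64(2.169512903909845), np.float64(2.1695129039100274)]) [ 585.50189912 -368.03870082  285.        ]
t: 2.0
tool_pos: [480.0, -208.8, 144.8]
orientation: [0.002, 0.997, 0.077, -0.001]
ft_force: [0.8, 0.1, -0.3]
finger_gap: 1.002
2.0 [ 0.67  0.27 -0.38  1.77  0.11  1.12  0.41] [ 480.  -208.8  144.8]
```

View pics/w2.png

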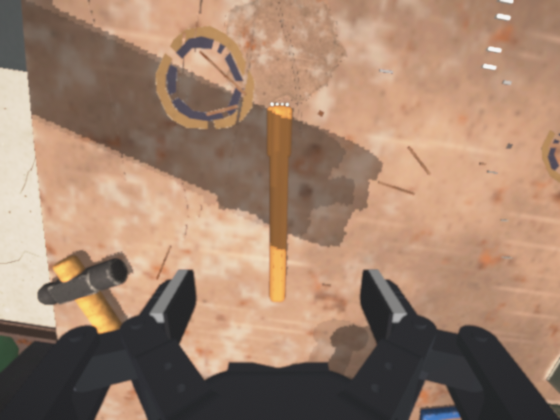

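Run:
```python
from h import *
import pickle
W=pickle.load(open("w2.pkl","rb"))
im=cv2.imread("pics/w2.png");hsv=cv2.cvtColor(im,cv2.COLOR_BGR2HSV)
m=((hsv[...,0]>8)&(hsv[...,0]<25)&(hsv[...,1]>150)).astype(np.uint8)*255
m[:,:255]=0;m[:,305:]=0;m[:95]=0;m[315:]=0
n,l,st,ce=cv2.connectedComponentsWithStats(m);k=1+np.argmax(st[1:,4]);print(st[k])
ys,xs=np.where(l==k);P=np.array([onz(W,x,y,38)[:2] for x,y in zip(xs,ys)])
c=P.mean(0);d=np.linalg.svd(P-c,full_matrices=False)[2][0];d*=np.sign(d[1]);t=(P-c)@d
print(c,np.degrees(np.arctan2(d[1],d[0])),t.min(),t.max(),"head",c+d*t.max(),"grip",c+d*(t.max()-95))
```

```text
[ 268  106   24  195 3170]
[ 475.65751234 -193.90928384] 98.3072455835819 -100.7459842887778 73.46533011834221 head [ 465.0431434  -121.21478679] grip [ 478.76887019 -215.21800176]
```

```bash
python3 -m crank '[[[-0.04,-0.08,-0.8],0],[[0,0,-0.8],0],[[0,0,-0.7],0],[[0,0,-0.6],0],[[0,0,0],0]]' 0 40
python3 -m crank '[[[0,0,-0.04],0],[[0,0,0],0],[[0,0,0],0],[[0,0,0],0],[[0,0,0],0],[[0,0,0],0]]' 255 40
```

```text
t: 2.68
tool_pos: [472.5, -214.2, 22.7]
orientation: [0.001, 0.997, 0.075, -0.006]
ft_force: [-0.2, 0.2, 0.2]
finger_gap: 1.001
t: 3.42
tool_pos: [474.3, -215.7, 25.2]
orientation: [0.002, 0.997, 0.074, -0.004]
ft_force: [-1.0, -0.4, -0.8]
finger_gap: 0.197
```

```bash
python3 -m crank '[[[0,0,0.5],0],[[0,0,0.8],0],[[0.3,0.3,0.9],0],[[0.8,0.8,0.6],0],[[0.8,0.8,0],0],[[0.3,0.5,0],0],[[0,0,0],0]]'
python3 - <<'E'
from h import *
import pickle
s=ctrl.observe();print(s['t'],s['q'].round(2),s['tool_pos'].round(1),s['ft_force'])
cal=vision.calibration("wrist");cv2.imwrite("pics/w3.png",vision.snapshot("wrist"));pickle.dump(cal,open("w3.pkl","wb"))
cv2.imwrite("pics/s3.png",vision.snapshot("scene"))
E
```

```text
t: 4.3
tool_pos: [562.3, -116.8, 139.7]
orientation: [0.001, 0.997, 0.073, -0.005]
ft_force: [0.7, -0.3, -1.6]
finger_gap: 0.196
4.3 [ 0.48  0.39 -0.42  1.63  0.17  1.17  0.16] [ 562.3 -116.8  139.7] [ 0.69200243 -0.29776478 -1.55360626]
```

View pics/w3.png

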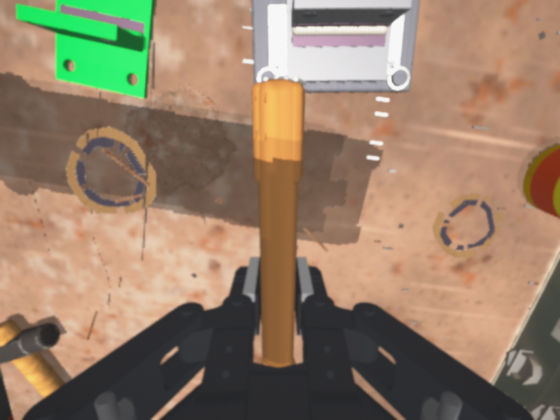

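Run:
```python
from h import *
im=cv2.imread("pics/w3.png");crop(im,240,0,430,110,4.2,"w3c.png")
a=cv2.imread("pics/s3.png");crop(a,220,220,300,280,8,"s3c.png")
```

```text
(no output)
```

View pics/w3c.png

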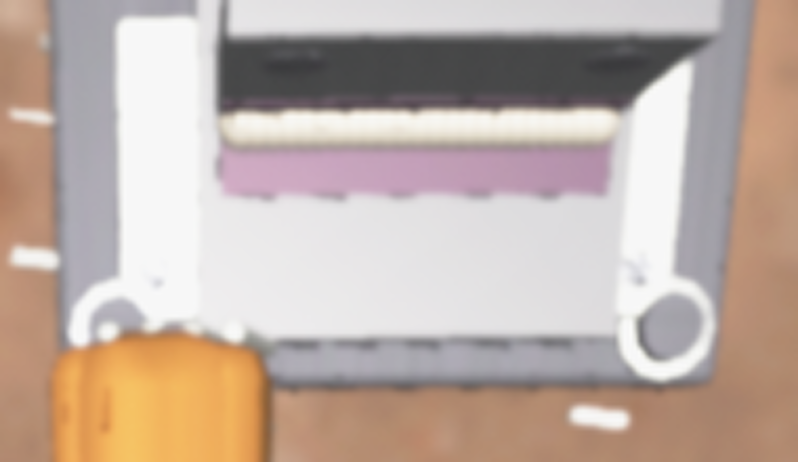

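View pics/s3c.png

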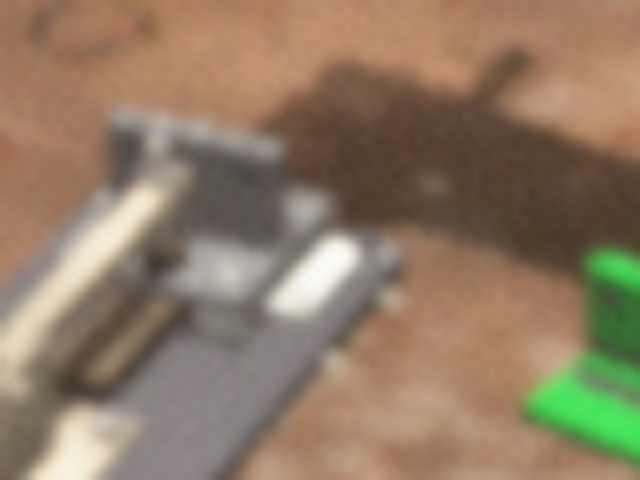

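Run:
```python
from h import *
import pickle
W=pickle.load(open("w3.pkl","rb"));R=W["cam_to_world"]
g=lambda u,v,z:onz(W,240+u/4.2,v/4.2,z)[:2]
a=lambda p:np.degrees(np.arctan2(p[1],p[0]))
for n,p,q,z in [("seam",(222,128),(618,125),32),("footfront",(200,335),(622,333),28),("webtop",(228,38),(718,36),70)]:
    A,B=g(*p,z),g(*q,z);print(n,A.round(1),B.round(1),"mid",((A+B)/2).round(1),"len",np.linalg.norm(B-A).round(1),"ang",a(B-A).round(2))
s=ctrl.observe();z0=s['tool_pos'][2]-25
print("brush head top end",g(160,340,z0+39),"edges",g(55,380,z0+39),g(270,380,z0+39), "bristle tops", g(170,328,z0+20), s['tool_pos'])
```

```text
seam [549.2  23. ] [615.7  33.6] mid [582.4  28.3] len 67.3 ang 9.07
footfront [550.6  -9.3] [625.9   2.5] mid [588.3  -3.4] len 76.2 ang 8.9
webtop [548.3  24.8] [616.1  35.6] mid [582.2  30.2] len 68.7 ang 9.01
brush head top end [546.62488943 -23.6595057 ] edges [538.05668484 -28.15931669] [556.54690117 -25.44043428] bristle tops [546.99358903 -20.52381511] [ 561.0470788  -119.67542798  139.39624098]
```

```bash
python3 -m crank '[[[0.12,0.5,-0.2],0.05],[[0.1,0.5,-0.6],0.05],[[0,0,-0.6],0],[[0,0,-0.2],0]]'
python3 - <<'E'
from h import *
import pickle
for _ in range(3):
    s=ctrl.observe();print(s['t'],s['tool_pos'].round(1),s['ft_force'].round(1))
cal=vision.calibration("wrist");cv2.imwrite("pics/w4.png",vision.snapshot("wrist"));pickle.dump(cal,open("w4.pkl","wb"))
im=cv2.imread("pics/w4.png");crop(im,200,0,400,150,4,"w4c.png")
E
```

```text
t: 4.9
tool_pos: [568.3, -80.4, 72.8]
orientation: [0.002, 0.997, 0.076, -0.006]
ft_force: [0.3, 0.3, -0.7]
finger_gap: 0.202
4.9 [568.3 -80.4  72.8] [ 0.3  0.3 -0.7]
4.9 [568.3 -80.4  72.8] [ 0.3  0.3 -0.7]
4.9 [568.3 -80.4  72.8] [ 0.3  0.3 -0.7]
```

View pics/w4c.png

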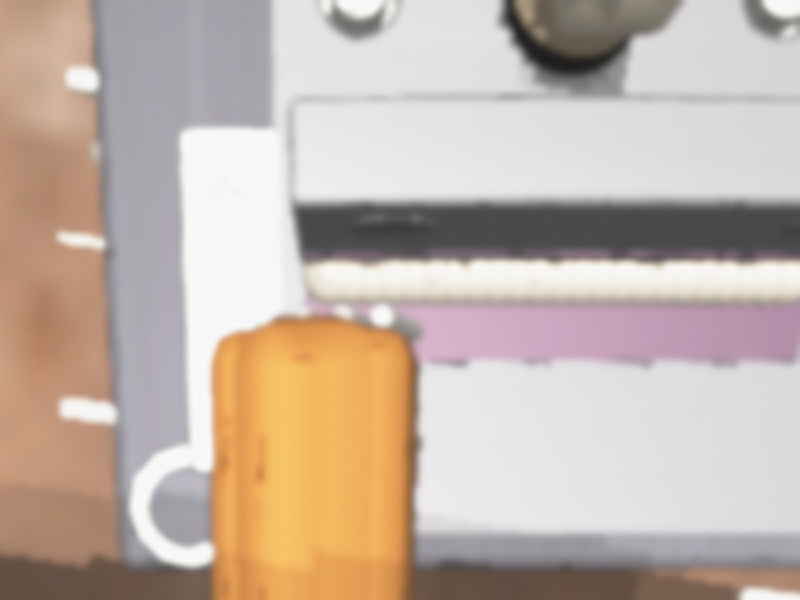

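Run:
```python
from h import *
import pickle
W=pickle.load(open("w4.pkl","rb"))
g=lambda u,v,z:onz(W,200+u/4,v/4,z)[:2]
z0=72.8-25;print("z0",z0)
bx=np.array([-.156,.988]);by=np.array([-.988,-.156])
se=g(303,280,32); wt=g(297,205,70); print("seam near end",se,"web top front near corner",wt)
c=wt+5*bx-35*by; print("centre",c, "from seam", se+7.5*bx-34*by)
for n,p in [("handle end",g(312,320,z0+39)+3*np.array([-.145,.989])),("bristle top",g(330,312,z0+20)),("headL",g(213,345,z0+36)),("headR",g(413,345,z0+36))]:
    print(n,p,"in bracket",(p-c)@bx,(p-c)@by)
```

```text
z0 47.8
seam near end [548.70563725  23.08457316] web top front near corner [548.54740627  25.00930954]
centre [582.34740627  35.40930954] from seam [581.12763725  35.79857316]
handle end [551.69155459  15.9519577 ] in bracket -14.441550760499876 33.323328347127834
bristle top [553.35250596  15.92353612] in bracket -14.728739691816141 31.68674215544253
headL [543.26946607   9.78531995] in bracket -19.220343042622968 42.60634729824559
headR [561.63338621  12.58497684] in bracket -19.319053579096853 24.026047716270494
```

```bash
python3 -m crank '[[[0.13,0.15,-0.25],0]]'; python3 -m crank '[[[0,0,-0.1],0]]'; python3 -m crank '[[[0,0,-0.06],0]]'
```

```text
t: 5.08
tool_pos: [574.3, -74.8, 63.2]
orientation: [0.003, 0.997, 0.075, -0.005]
ft_force: [0.2, -1.0, -1.0]
finger_gap: 0.198
t: 5.2
tool_pos: [574.5, -73.9, 58.8]
orientation: [0.002, 0.997, 0.075, -0.005]
ft_force: [0.4, -0.1, -0.9]
finger_gap: 0.2
t: 5.32
tool_pos: [574.8, -74.1, 56.6]
orientation: [0.003, 0.997, 0.075, -0.005]
ft_force: [0.8, -0.4, -1.4]
finger_gap: 0.2
```

Run:
```python
from h import *
import pickle
cal=vision.calibration("wrist");cv2.imwrite("pics/w5.png",vision.snapshot("wrist"));pickle.dump(cal,open("w5.pkl","wb"))
im=cv2.imread("pics/w5.png");crop(im,200,0,400,150,4,"w5c.png")
print(ctrl.observe()['tool_pos'],ctrl.observe()['ft_force'])
```

```text
[574.6784187  -74.09950146  56.33648654] [ 0.17320137 -0.27040088 -1.09129734]
```

View pics/w5c.png

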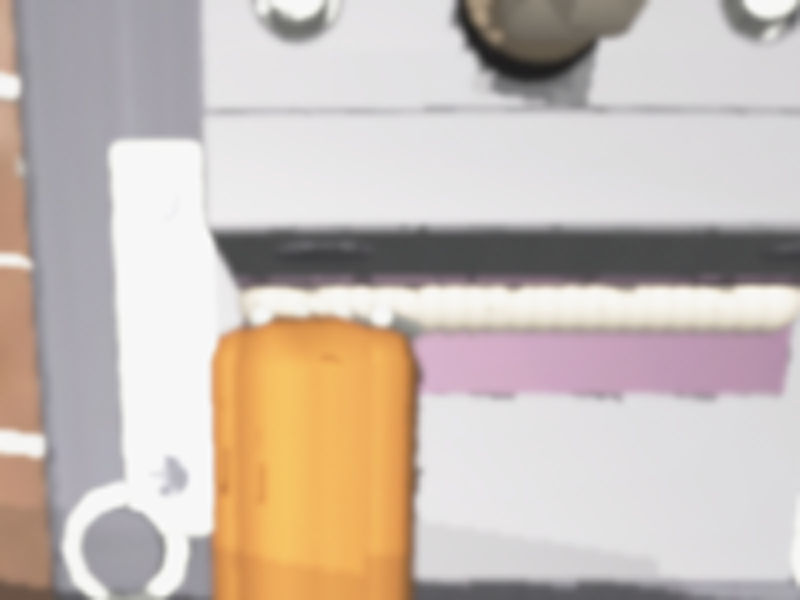

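```bash
cat > meas.py <<'E'
from h import *
import pickle,sys
def m(f,z0,se,wt,he,bt):
    W=pickle.load(open(f,"rb"));g=lambda u,v,z:onz(W,200+u/4,v/4,z)[:2]
    bx=np.array([-.156,.988]);by=np.array([-.988,-.156])
    c=(g(*wt,70)+5*bx-35*by+g(*se,32)+7.5*bx-34*by)/2
    for p in (g(*he,z0+39)+3*np.array([-.145,.989]),g(*bt,z0+20)): print(((p-c)@bx).round(1),((p-c)@by).round(1))
    print(c)
E
python3 -c "
from meas import *
m('w5.pkl',31.5,(240,308),(208,230),(314,319),(325,313))"
```

```text
-9.6 25.2
-10.1 24.2
[581.7855847   35.68682412]
```

```bash
python3 -m crank '[[[0,0.04,-0.07],0]]'; python3 -m crank '[[[0,0,-0.05],0]]'
```

```text
t: 5.5
tool_pos: [575.1, -73.4, 54.0]
orientation: [0.003, 0.997, 0.075, -0.005]
ft_force: [0.3, -3.4, 1.0]
finger_gap: 0.2
t: 5.62
tool_pos: [575.1, -73.8, 52.2]
orientation: [0.003, 0.997, 0.075, -0.005]
ft_force: [-1.5, -1.9, 1.3]
finger_gap: 0.199
```

```bash
python3 -m crank '[[[0,0.01,-0.03],0]]';python3 -m crank '[[[0.15,0.025,-0.01],0],[[0.15,0.025,-0.01],0]]'; python3 -m crank '[[[0.15,0.025,-0.01],0],[[0.15,0.025,0],0]]'
```

```text
t: 5.75
tool_pos: [575.1, -73.7, 51.2]
orientation: [0.004, 0.997, 0.075, -0.005]
ft_force: [-0.8, -2.9, 0.5]
finger_gap: 0.199
t: 6.0
tool_pos: [587.5, -73.0, 50.6]
orientation: [0.004, 0.997, 0.074, -0.005]
ft_force: [-1.6, -3.3, 1.2]
finger_gap: 0.197
t: 6.25
tool_pos: [600.0, -71.1, 49.9]
orientation: [0.004, 0.997, 0.074, -0.005]
ft_force: [-2.6, -4.3, 1.3]
finger_gap: 0.192
```

Run:
```python
from h import *
import pickle
cal=vision.calibration("wrist");cv2.imwrite("pics/w6.png",vision.snapshot("wrist"));pickle.dump(cal,open("w6.pkl","wb"))
im=cv2.imread("pics/w6.png");crop(im,200,0,400,150,4,"w6c.png")
print(ctrl.observe()['tool_pos'],ctrl.observe()['ft_force'])
```

```text
[600.70235907 -70.91281656  49.96190604] [-0.11132807 -3.52540506  1.82471176]
```

View pics/w6c.png

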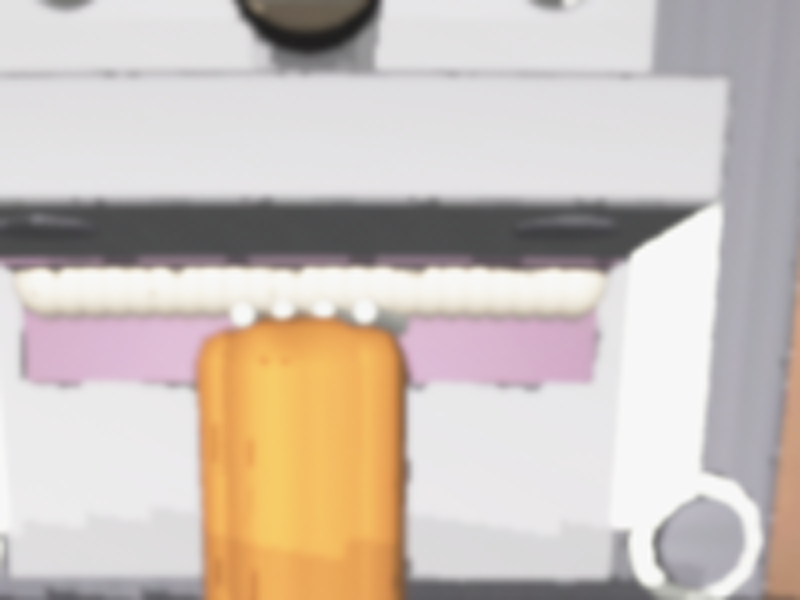

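```bash
python3 -m crank '[[[0,0,0],0],[[0.15,0.025,0],0],[[0.15,0.025,0],0]]'; python3 -m crank '[[[0.15,0.03,0],0],[[0.15,0.03,0],0]]';  python3 -m crank '[[[0.1,0.02,0],0],[[0,0,0],0],[[0,0,0],0]]'
```

```text
t: 6.68
tool_pos: [612.8, -68.9, 49.7]
orientation: [0.004, 0.997, 0.074, -0.005]
ft_force: [-2.4, -2.7, 1.4]
finger_gap: 0.197
t: 6.92
tool_pos: [625.6, -66.1, 49.8]
orientation: [0.004, 0.997, 0.074, -0.005]
ft_force: [-2.6, -3.3, 1.4]
finger_gap: 0.193
t: 7.3
tool_pos: [630.8, -65.5, 49.9]
orientation: [0.004, 0.997, 0.074, -0.005]
ft_force: [-1.5, -3.4, 2.3]
finger_gap: 0.189
```

Run:
```python
from h import *
import pickle
cal=vision.calibration("wrist");cv2.imwrite("pics/w7.png",vision.snapshot("wrist"));pickle.dump(cal,open("w7.pkl","wb"))
im=cv2.imread("pics/w7.png");crop(im,200,0,400,150,4,"w7c.png")
print(ctrl.observe()['tool_pos'],ctrl.observe()['ft_force'])
```

```text
[630.80998004 -65.50752085  49.92534788] [-0.16531296 -3.76038328  2.728134  ]
```

View pics/w7c.png

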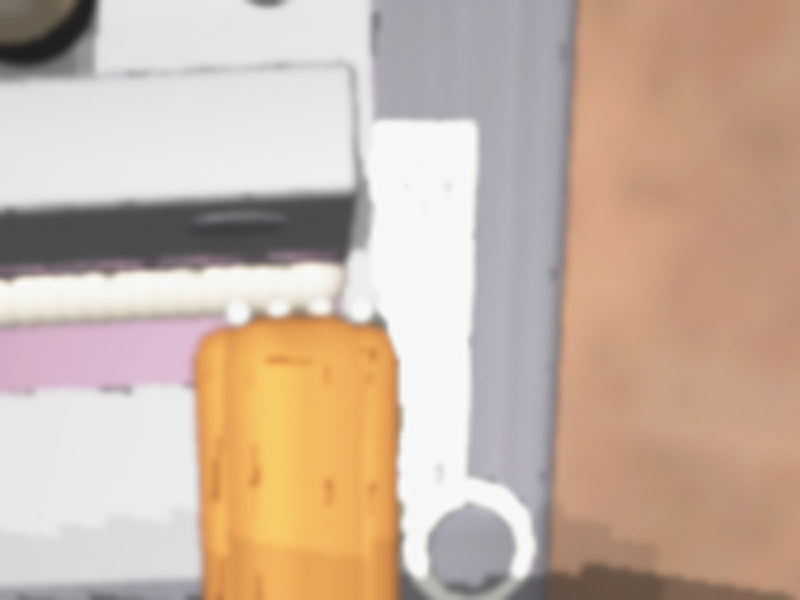

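```bash
python3 -m crank '[[[-0.1,0.03,-0.03],0],[[0,0.02,0],0]]';python3 -m crank '[[[0,0,1],0],[[0,0,1],0]]'; python3 -m crank '[[[-0.5,-0.6,0.5],0],[[-0.8,-0.8,0],0],[[-0.8,-0.8,0],0],[[-0.7,-0.8,0],0],[[-0.6,-0.5,0],0],[[-0.2,0,0],0]]'
```

```text
t: 7.6
tool_pos: [628.8, -66.0, 50.0]
orientation: [0.006, 0.997, 0.072, -0.002]
ft_force: [0.5, -4.0, 1.5]
finger_gap: 0.185
t: 7.85
tool_pos: [626.2, -63.9, 127.6]
orientation: [0.004, 0.997, 0.073, -0.005]
ft_force: [1.7, 0.4, -2.1]
finger_gap: 0.189
t: 8.6
tool_pos: [480.9, -197.4, 151.1]
orientation: [0.0, 0.997, 0.078, -0.0]
ft_force: [0.8, 0.6, -1.5]
finger_gap: 0.187
```

```bash
python3 -m crank '[[[-0.1,-0.35,-0.8],0],[[0,0,-0.9],0],[[0,0,-0.9],0],[[0,0,-0.4],0]]';python3 -m crank '[[[0,0,-0.07],0]]'
```

```text
t: 9.1
tool_pos: [480.4, -205.7, 30.2]
orientation: [-0.0, 0.997, 0.081, 0.004]
ft_force: [-0.4, 0.1, -0.5]
finger_gap: 0.19
t: 9.22
tool_pos: [480.5, -204.3, 26.8]
orientation: [-0.001, 0.997, 0.082, 0.004]
ft_force: [0.2, 0.4, -1.3]
finger_gap: 0.186
```

```bash
python3 -m crank '[[[0,0,-0.04],0]]';python3 -m crank '[[[0,0,-0.03],0]]'
```

```text
t: 9.35
tool_pos: [481.4, -203.9, 26.1]
orientation: [-0.001, 0.997, 0.082, 0.004]
ft_force: [-0.1, -1.0, 0.0]
finger_gap: 0.186
t: 9.48
tool_pos: [482.3, -204.0, 25.9]
orientation: [-0.001, 0.997, 0.082, 0.005]
ft_force: [0.2, 0.1, -0.3]
finger_gap: 0.187
```

Contact with the table; release. The fingers open, wait a few rows, then rise.

```bash
python3 -m crank '[[[0,0,0],0],[[0,0,0],0],[[0,0,0],0],[[0,0,0],0],[[0,0,0],0]]' 0 40; python3 -m crank '[[[0,0,0.5],0],[[0,0,0.9],0],[[0,0,0.9],0],[[0,0,0.9],0]]'
python3 - <<'E'
from h import *
import pickle
cal=vision.calibration("wrist");cv2.imwrite("pics/w8.png",vision.snapshot("wrist"));pickle.dump(cal,open("w8.pkl","wb"))
cv2.imwrite("pics/side8.png",vision.snapshot("side"))
E
```

```text
t: 10.1
tool_pos: [483.9, -204.9, 28.1]
orientation: [0.0, 0.997, 0.082, 0.007]
ft_force: [0.8, -0.2, 0.8]
finger_gap: 0.999
t: 10.6
tool_pos: [480.9, -203.7, 156.1]
orientation: [-0.002, 0.997, 0.082, 0.003]
ft_force: [0.4, -0.2, -0.4]
finger_gap: 0.999
```

View pics/w8.png

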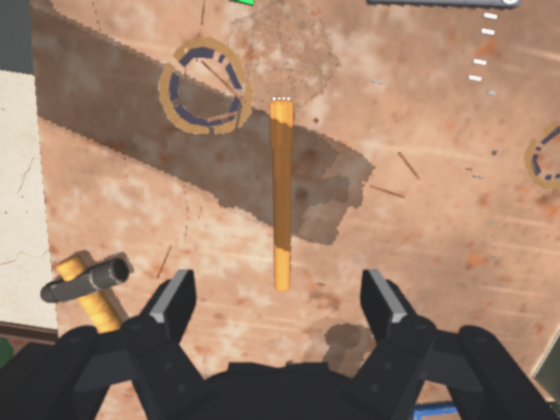

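View pics/side8.png

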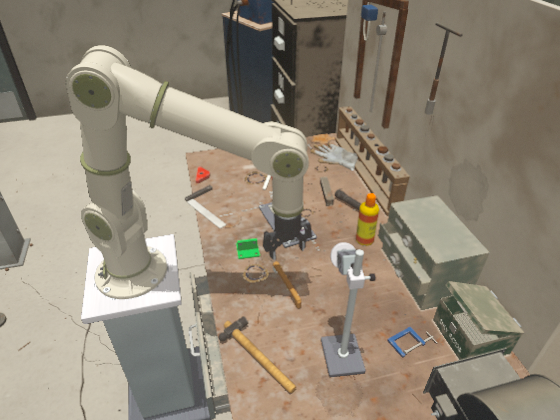

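```bash
python3 -m crank '[[[0,0,0.9],-0.9],[[0.1,0.3,0.9],-1],[[0.2,0.6,0.9],-1],[[0.3,0.8,0.6],-1],[[0.3,0.8,0],-1],[[0.3,0.8,0],-1],[[0.3,0.8,0],-1],[[0.3,0.8,0],-1],[[0.2,0.8,0],-1],[[0.2,0.8,0],-1],[[0.2,0.8,0],-0.9],[[0,0,0],-0.5]]' 255 40
python3 - <<'E'
from h import *
import pickle
print(ctrl.observe()['q'].round(2))
cal=vision.calibration("wrist");cv2.imwrite("pics/w9.png",vision.snapshot("wrist"));pickle.dump(cal,open("w9.pkl","wb"))
cv2.imwrite("pics/side9.png",vision.snapshot("side"))
E
```

```text
t: 12.2
tool_pos: [578.2, 96.3, 287.4]
orientation: [0.005, 0.742, -0.671, 0.001]
ft_force: [-1.0, -0.1, -0.4]
finger_gap: -0.0
[ 0.1   0.32 -0.43  1.39  0.14  1.47 -1.79]
```

View pics/w9.png

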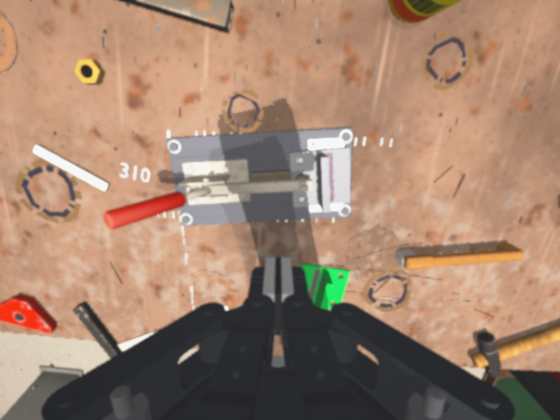

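View pics/side9.png

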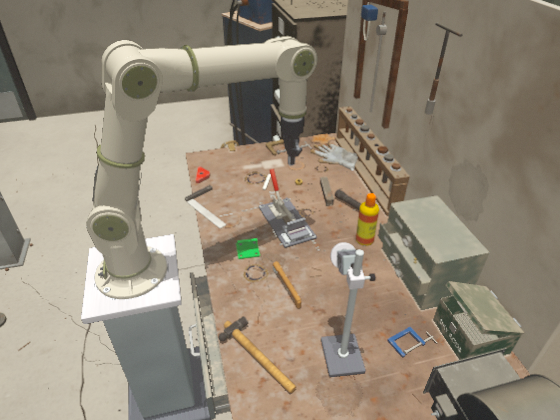

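```bash
python3 - <<'E'
from h import *
import pickle
W=pickle.load(open("w9.pkl","rb"));S=vision.calibration("side");C=vision.calibration("scene")
c=np.array([581.7,35.7]);bx=np.array([-.156,.988]);by=np.array([-.988,-.156])
def sh(n,p): print(n,p.round(1),"br",((p[:2]-c)@bx).round(1),((p[:2]-c)@by).round(1))
# handle top end: wrist (111,219), scene, side
p,e=tri([(W,111,219),(C,180+100/5,180+335/5),(S,225+236/5,160+50/5)]);sh("handle top",p);print(e)
sh("handle top z157",onz(W,111,219,157))
sh("handle base z90",onz(W,183,201,90))
sh("handle mid z124",onz(W,148,210,124))
sh("soap a",onz(W,37,150,5));sh("soap b",onz(W,106,187,5))
sh("nut",onz(W,88,71,5))
sh("plate back",onz(W,170,138,10));sh("plate back2",onz(W,181,225,10))
sh("arm pivot", onz(W,190,187,80))
sh("webtop",onz(W,327,183,70))
E
python3 -c "
import cv2
from h import crop
crop(cv2.imread('pics/w9.png'),90,110,290,240,4,'w9c.png')"
```

```text
handle top [549.1 253.4 153.4] br 220.2 -1.7
[np.float64(1.5332894061659197), np.float64(1.269782280292255), np.float64(2.15277909400558)]
handle top z157 [549.  251.8 157. ] br 218.7 -1.4
handle base z90 [551.5 203.2  90. ] br 170.2 3.7
handle mid z124 [549.1 230.1 124. ] br 197.2 1.8
soap a [578.8 435.9   5. ] br 395.8 -59.6
soap b [533.9 341.4   5. ] br 309.5 -0.4
nut [688.2 352.4   5. ] br 296.2 -154.6
plate back [613.3 244.8  10. ] br 201.7 -63.8
plate back2 [487.  230.5  10. ] br 207.3 63.1
arm pivot [566.5 197.9  80. ] br 162.6 -10.2
webtop [585.2  34.7  70. ] br -1.5 -3.3
```

View pics/w9c.png

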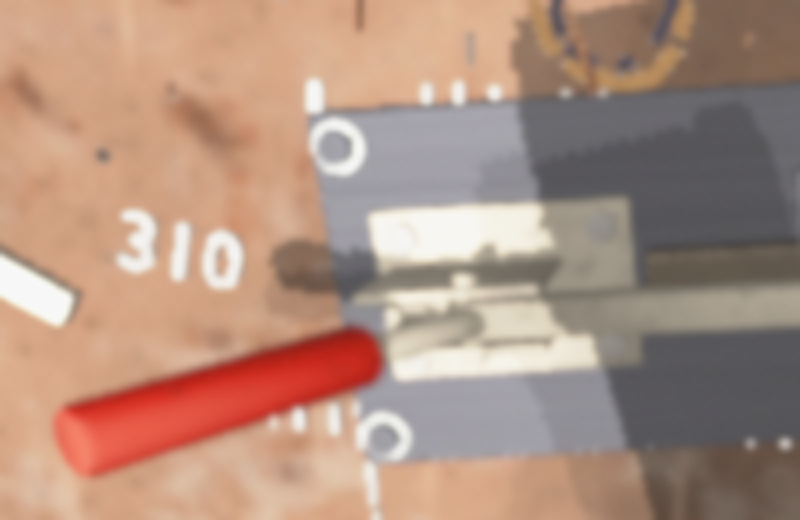

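```bash
python3 -m crank '[[[-0.15,0.8,0],0.2],[[-0.15,0.8,0],0.2],[[-0.15,0.8,-0.6],0],[[-0.1,0.1,-0.9],0],[[0,0,-0.9],0],[[0,0,-0.6],0]]'
python3 - <<'E'
from h import *
s=ctrl.observe();c=np.array([581.7,35.7]);bx=np.array([-.156,.988]);by=np.array([-.988,-.156]);p=s['tool_pos'][:2]-c
print((p@bx).round(1),(p@by).round(1),s['tool_pos'])
cv2.imwrite("pics/side10.png",vision.snapshot("side"));cv2.imwrite("pics/w10.png",vision.snapshot("wrist"))
a=cv2.imread("pics/side10.png");crop(a,220,120,360,240,5,"side10c.png")
E
```

```text
t: 13.05
tool_pos: [556.9, 191.3, 164.1]
orientation: [0.005, 0.762, -0.648, 0.004]
ft_force: [-0.3, -0.8, 0.1]
finger_gap: 0.004
157.6 0.2 [556.94554308 191.32474462 164.13528502]
```

View pics/side10c.png

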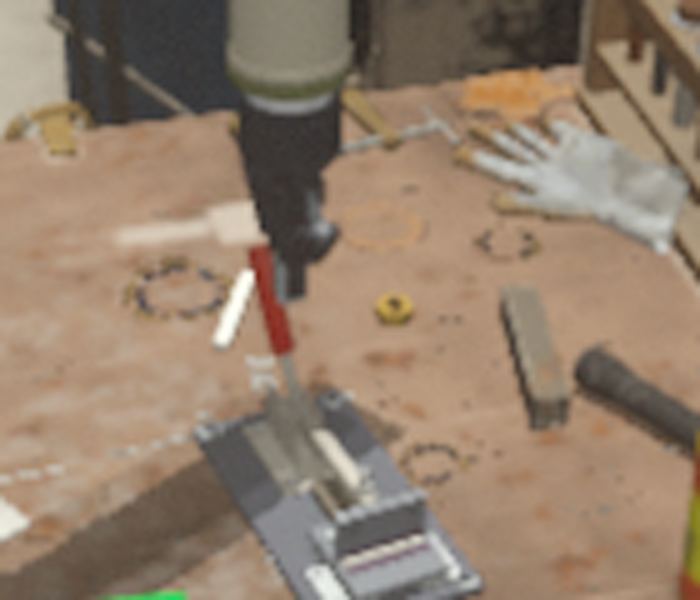

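View pics/w10.png

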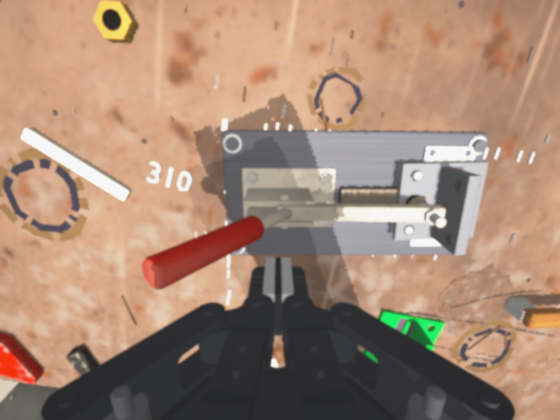

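```bash
python3 -m crank '[[[-0.06,0.45,-0.2],0]]'; python3 -m crank '[[[-0.03,0.25,-0.05],0]]'; python3 -m crank '[[[-0.03,0.2,-0.05],0]]'
```

```text
t: 13.28
tool_pos: [555.1, 207.3, 156.0]
orientation: [0.006, 0.761, -0.649, 0.004]
ft_force: [-0.7, 0.4, -0.1]
finger_gap: 0.0
t: 13.4
tool_pos: [553.4, 219.3, 154.1]
orientation: [0.005, 0.761, -0.649, 0.003]
ft_force: [-0.4, 0.8, 0.0]
finger_gap: 0.003
t: 13.52
tool_pos: [552.4, 228.6, 152.9]
orientation: [0.005, 0.761, -0.648, 0.004]
ft_force: [1.6, -2.2, -0.5]
finger_gap: 0.0
```

Run:
```python
from h import *
cv2.imwrite("pics/side11.png",vision.snapshot("side"));cv2.imwrite("pics/w11.png",vision.snapshot("wrist"))
a=cv2.imread("pics/side11.png")[120:240,220:320];b=cv2.imread("pics/w11.png")
a=cv2.resize(a,None,fx=4,fy=4,interpolation=cv2.INTER_CUBIC);b=cv2.resize(b[:,100:400],(343,480))
cv2.imwrite("pics/both11.png",np.hstack([a,b]))
```

```text
(no output)
```

View pics/both11.png

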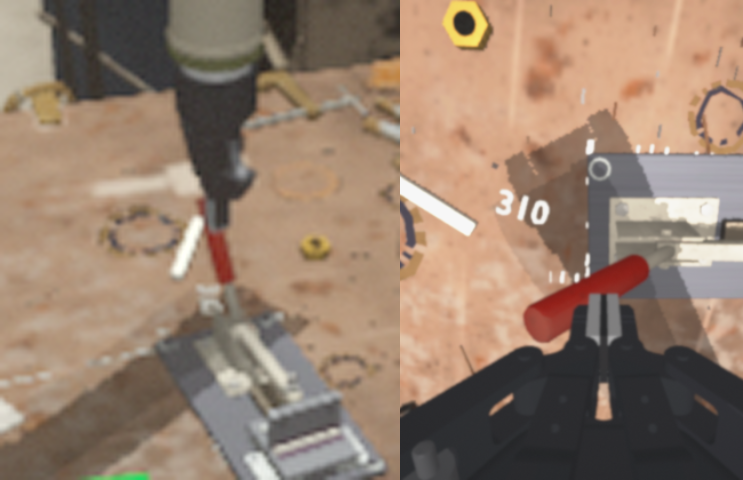

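Run:
```python
from h import *
W=vision.calibration("wrist");s=ctrl.observe();p=s['tool_pos']
print(p,proj(W,[p-[0,0,14],p-[0,0,14]+[11,2,0],p-[0,0,14]-[11,2,0]]))
im=cv2.imread("pics/w11.png");crop(im,180,200,340,320,5,"w11c.png")
```

```text
[551.93365658 229.1063812  152.65702618] [[277.30750579 268.34842283]
 [276.9379124  250.1003761 ]
 [277.66034622 285.75231112]]
```

View pics/w11c.png

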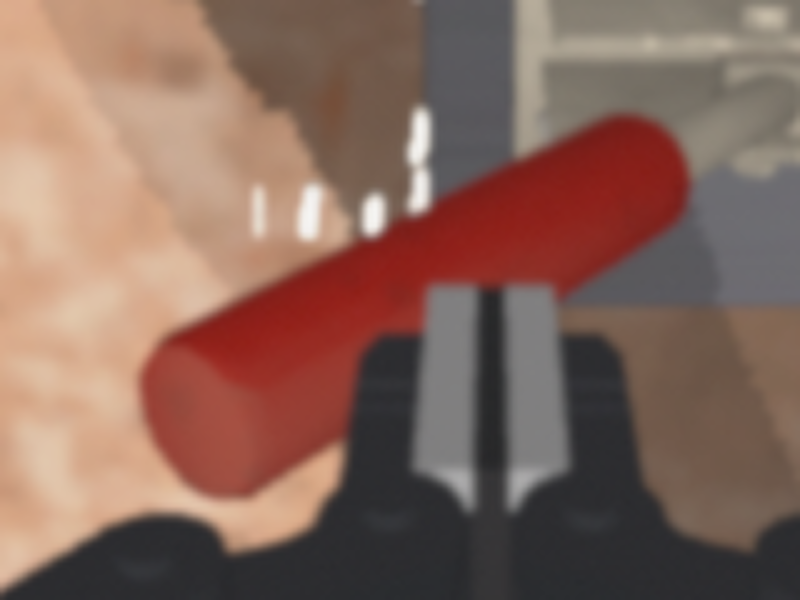

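```bash
python3 -m crank '[[[0.02,0.22,-0.18],0],[[-0.03,0.22,-0.18],0]]'; python3 -m crank '[[[-0.03,0.21,-0.26],0],[[-0.03,0.21,-0.26],0]]'; python3 -m crank '[[[-0.02,0.13,-0.31],0],[[-0.02,0.13,-0.31],0]]'
```

```text
t: 13.88
tool_pos: [552.4, 246.5, 138.6]
orientation: [0.004, 0.761, -0.648, 0.004]
ft_force: [-1.0, -1.7, 1.2]
finger_gap: 0.0
t: 14.12
tool_pos: [549.8, 264.6, 116.5]
orientation: [0.004, 0.761, -0.648, 0.004]
ft_force: [0.3, -2.4, 1.5]
finger_gap: -0.003
t: 14.38
tool_pos: [548.0, 276.2, 89.7]
orientation: [0.004, 0.762, -0.648, 0.004]
ft_force: [0.3, -1.2, 1.6]
finger_gap: 0.002
```

```bash
python3 -m crank '[[[0,0.05,-0.3],0],[[0,0.02,-0.22],0]]'; python3 -m crank '[[[0,0,-0.12],0]]'
python3 - <<'E'
from h import *
cv2.imwrite("pics/side12.png",vision.snapshot("side"));cv2.imwrite("pics/w12.png",vision.snapshot("wrist"))
a=cv2.imread("pics/side12.png")[120:240,220:320];b=cv2.imread("pics/w12.png")
a=cv2.resize(a,None,fx=4,fy=4,interpolation=cv2.INTER_CUBIC);b=cv2.resize(b[:,100:400],(343,480))
cv2.imwrite("pics/both12.png",np.hstack([a,b]))
E
```

```text
t: 14.62
tool_pos: [547.5, 279.6, 66.8]
orientation: [0.004, 0.762, -0.648, 0.004]
ft_force: [-0.5, -0.9, 2.4]
finger_gap: -0.002
t: 14.75
tool_pos: [547.6, 279.5, 61.4]
orientation: [0.005, 0.762, -0.648, 0.004]
ft_force: [-1.8, -1.8, 10.3]
finger_gap: 0.001
```

View pics/both12.png

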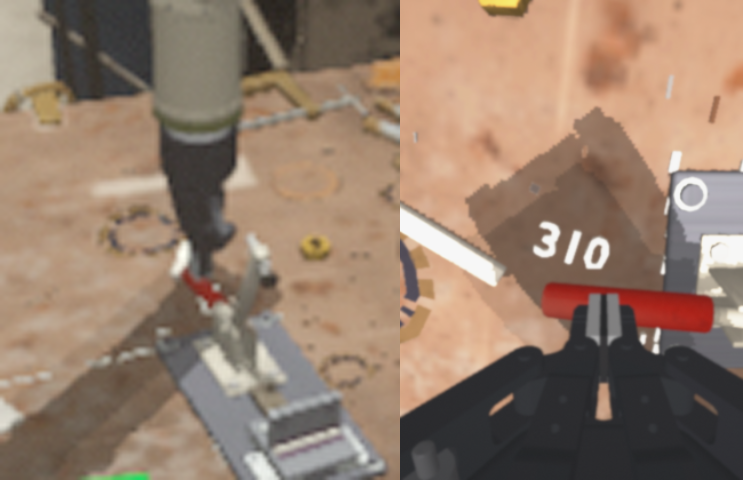

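```bash
python3 -m crank '[[[0,0,0.6],0],[[0,0,1],0],[[0,0,1],0],[[0,0,1],0],[[0.1,-0.6,1],0],[[0.1,-0.8,0.6],0],[[0.15,-0.9,0],0],[[0.15,-0.9,0],0],[[0.15,-0.9,0],0],[[0.15,-0.9,0],0],[[0.1,-0.9,0],0],[[0,-0.1,0],0]]' 135 60
python3 - <<'E'
from h import *
import pickle
s=ctrl.observe();c=np.array([581.7,35.7]);bx=np.array([-.156,.988]);by=np.array([-.988,-.156]);p=s['tool_pos'][:2]-c
print((p@bx).round(1),(p@by).round(1),s['tool_pos'])
cal=vision.calibration("wrist");cv2.imwrite("pics/w13.png",vision.snapshot("wrist"));pickle.dump(cal,open("w13.pkl","wb"))
cv2.imwrite("pics/side13.png",vision.snapshot("side"))
E
```

```text
t: 16.35
tool_pos: [581.6, 30.7, 275.9]
orientation: [0.004, 0.762, -0.648, 0.004]
ft_force: [-0.5, -0.3, -0.8]
finger_gap: 0.471
-4.9 0.9 [581.62161429  30.73631903 275.89508201]
```

View pics/w13.png

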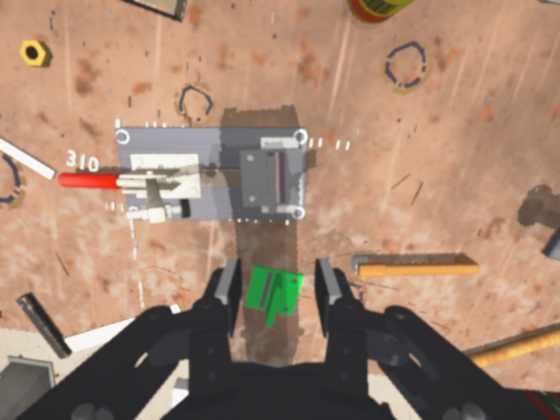

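View pics/side13.png

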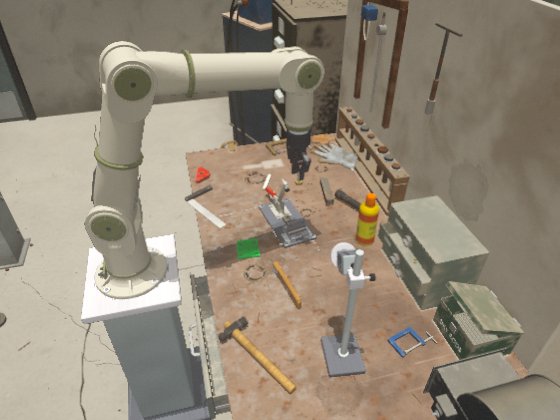

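```bash
python3 -m crank '[[[0,0.12,-0.8],0],[[0,0,-0.9],0],[[0,0,-0.9],0],[[0,0,-0.8],0],[[0,0,-0.2],0]]'
python3 - <<'E'
from h import *
import pickle
s=ctrl.observe();c=np.array([581.7,35.7]);bx=np.array([-.156,.988]);by=np.array([-.988,-.156]);p=s['tool_pos'][:2]-c
print((p@bx).round(1),(p@by).round(1),s['tool_pos'])
cal=vision.calibration("wrist");cv2.imwrite("pics/w14.png",vision.snapshot("wrist"));pickle.dump(cal,open("w14.pkl","wb"))
E
```

```text
t: 17.08
tool_pos: [580.6, 49.4, 130.2]
orientation: [0.0, 0.767, -0.642, 0.003]
ft_force: [0.1, -0.6, 1.1]
finger_gap: 0.474
13.7 -1.0 [580.55417874  49.35515123 130.22050509]
```

View pics/w14.png

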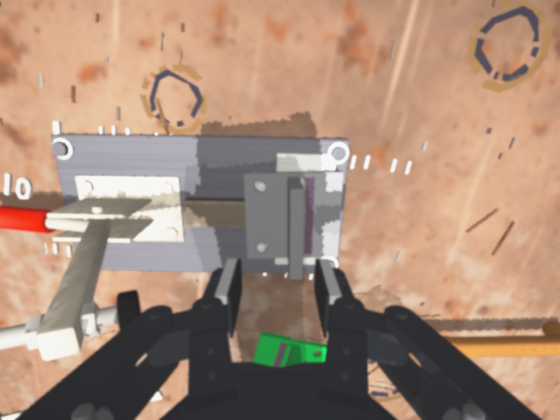

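```bash
python3 -m crank '[[[0.05,-0.34,0],-0.15],[[0,0,0],0]]'
python3 - <<'E'
from h import *
import pickle
s=ctrl.observe();c=np.array([581.7,35.7]);bx=np.array([-.156,.988]);by=np.array([-.988,-.156]);p=s['tool_pos'][:2]-c
print((p@bx).round(1),(p@by).round(1),s['tool_pos'],s['orientation'])
cal=vision.calibration("wrist");cv2.imwrite("pics/w15.png",vision.snapshot("wrist"))
crop(cv2.imread("pics/w15.png"),180,130,380,280,4,"w15c.png")
print(proj(cal,[[581.7,35.7,70],[581.7+35*.988,35.7+35*.156,70],[581.7-35*.988,35.7-35*.156,70]]))
E
```

```text
t: 17.38
tool_pos: [584.3, 35.8, 133.0]
orientation: [-0.001, 0.76, -0.65, 0.005]
ft_force: [0.3, -0.9, 1.3]
finger_gap: 0.47
-0.4 -2.6 [584.33868399  35.76020282 132.9512371 ] [-0.0011296   0.75982152 -0.65011353  0.00473106]
[[276.62885407 237.96103567]
 [276.53904547 190.37398281]
 [276.71102813 280.66664655]]
```

View pics/w15c.png

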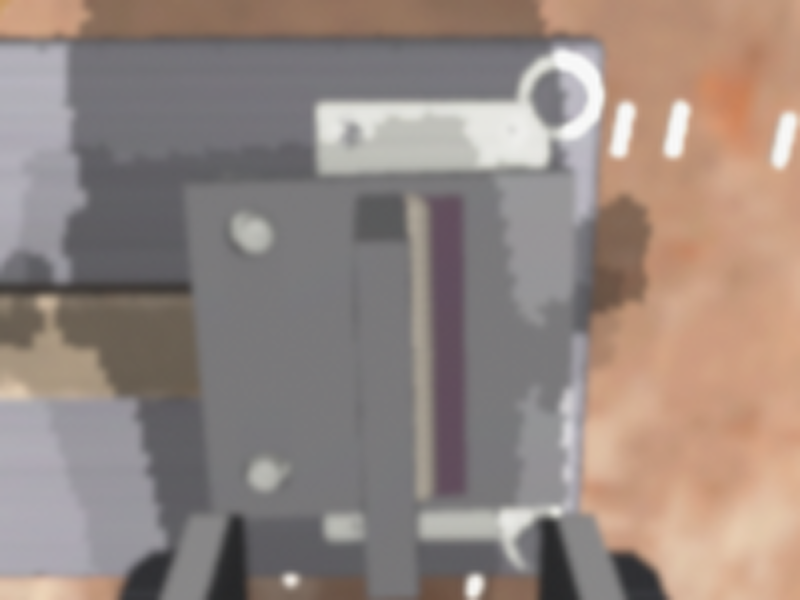

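```bash
python3 -m crank '[[[-0.03,0,-0.5],0],[[0,0,-0.5],0]]'; python3 -m crank '[[[0,0,-0.4],0]]'
```

```text
t: 17.68
tool_pos: [585.9, 37.3, 96.6]
orientation: [-0.004, 0.76, -0.65, 0.007]
ft_force: [0.6, -0.1, 0.2]
finger_gap: 0.473
t: 17.8
tool_pos: [586.4, 37.4, 80.8]
orientation: [-0.005, 0.76, -0.65, 0.008]
ft_force: [0.4, -0.5, 0.7]
finger_gap: 0.468
```

```bash
python3 -m crank '[[[-0.05,-0.02,-0.4],0],[[0,0,-0.27],0]]'
```

```text
t: 18.05
tool_pos: [584.6, 36.6, 53.0]
orientation: [-0.005, 0.76, -0.65, 0.008]
ft_force: [-0.4, -0.1, 0.6]
finger_gap: 0.471
```

```bash
python3 -m crank '[[[0,0,0],0],[[0,0,0],0],[[0,0,0],0],[[0,0,0],0],[[0,0,0],0]]' 255 90
python3 - <<'E'
from h import *
cv2.imwrite("pics/w16.png",vision.snapshot("wrist"));cv2.imwrite("pics/side16.png",vision.snapshot("side"))
crop(cv2.imread("pics/w16.png"),180,130,380,280,4,"w16c.png")
E
```

```text
t: 18.68
tool_pos: [584.2, 36.7, 52.9]
orientation: [-0.005, 0.76, -0.65, 0.008]
ft_force: [-0.4, 0.6, -3.2]
finger_gap: 0.101
```

View pics/w16c.png

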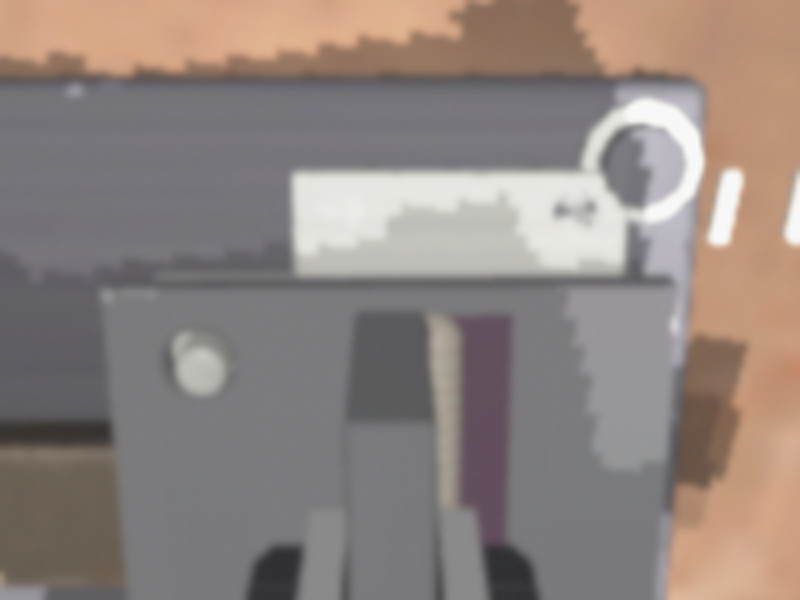

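```bash
python3 -m crank '[[[0,0,0.15],0],[[0,0,0.2],0],[[0,0,0.3],0]]'; python3 -m crank '[[[0,0,0.5],0],[[0,0,0.7],0],[[0,0,0.8],0],[[0,0,0.8],0],[[0,0,0.8],0]]'
python3 - <<'E'
from h import *
cv2.imwrite("pics/side17.png",vision.snapshot("side"));cv2.imwrite("pics/sc17.png",vision.snapshot("scene"))
E
```

```text
t: 19.15
tool_pos: [583.5, 36.6, 79.6]
orientation: [-0.004, 0.76, -0.65, 0.007]
ft_force: [0.4, 0.0, -3.4]
finger_gap: 0.096
t: 19.77
tool_pos: [582.4, 36.8, 231.0]
orientation: [-0.004, 0.76, -0.65, 0.007]
ft_force: [-0.1, -0.8, -3.6]
finger_gap: 0.102
```

View pics/side17.png

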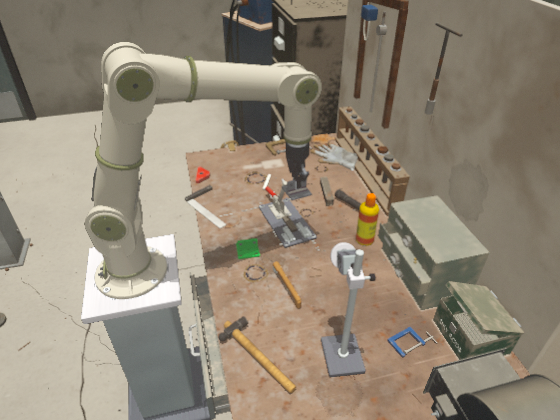

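View pics/sc17.png

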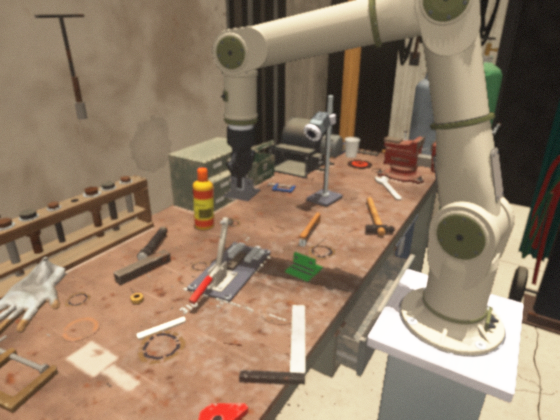

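```bash
python3 -m crank '[[[0.05,-0.4,0],-0.2],[[0.1,-0.7,0],-0.3],[[0.1,-0.7,0],-0.3],[[0.1,-0.7,0],-0.3],[[0.1,-0.7,0],-0.3],[[0.1,-0.7,0],-0.3],[[0.1,-0.7,0],-0.3],[[0,-0.5,0],0]]'
python3 - <<'E'
from h import *
s=ctrl.observe();q=s['orientation'];a=2*np.degrees(np.arctan2(q[2],q[1]));print("jaw",a,"bx heading",a+180.2,"d",(np.array([607.3,-216.5,221])-s['tool_pos']).round(1),s['q'].round(2))
E
```

```text
t: 20.88
tool_pos: [609.6, -184.2, 230.0]
orientation: [0.003, -0.653, 0.757, -0.009]
ft_force: [-0.2, 0.6, -2.9]
finger_gap: 0.101
jaw 261.6029809029046 bx heading 441.8029809029046 d [ -2.3 -32.3  -9. ] [ 0.42  0.42 -0.25  1.37  0.11  1.35 -1.55]
```

```bash
python3 -m crank '[[[-0.03,-0.4,-0.12],0],[[0,-0.3,-0.1],0],[[0,-0.08,0],0]]'
python3 - <<'E'
from h import *
s=ctrl.observe();q=s['orientation'];a=2*np.degrees(np.arctan2(q[2],q[1]));print("jaw",a,"d",(np.array([607.3,-216.5,221])-s['tool_pos']).round(1))
for n in ["side","scene","wrist"]: cv2.imwrite(f"pics/{n}18.png",vision.snapshot(n))
a=cv2.imread("pics/side18.png");crop(a,260,180,400,285,5,"side18c.png")
a=cv2.imread("pics/scene18.png");crop(a,260,80,360,155,8,"scene18c.png")
E
```

```text
t: 21.25
tool_pos: [607.9, -218.2, 220.1]
orientation: [0.003, -0.653, 0.757, -0.008]
ft_force: [0.7, -0.2, -4.2]
finger_gap: 0.103
jaw 261.6001415029757 d [-0.6  1.7  0.9]
```

View pics/side18c.png

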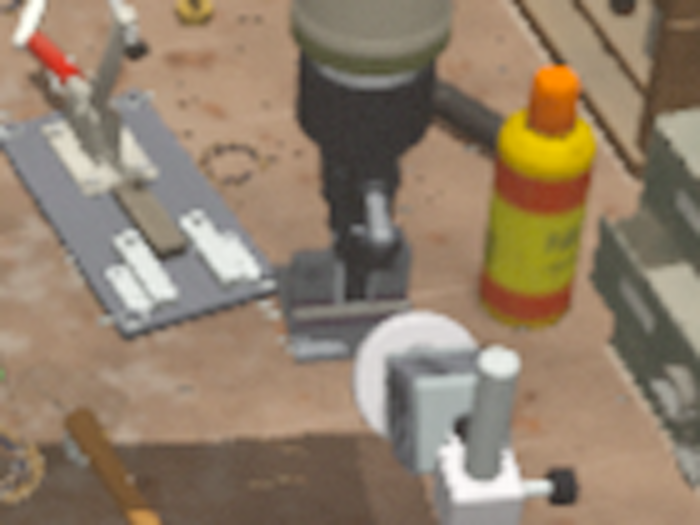

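View pics/scene18c.png

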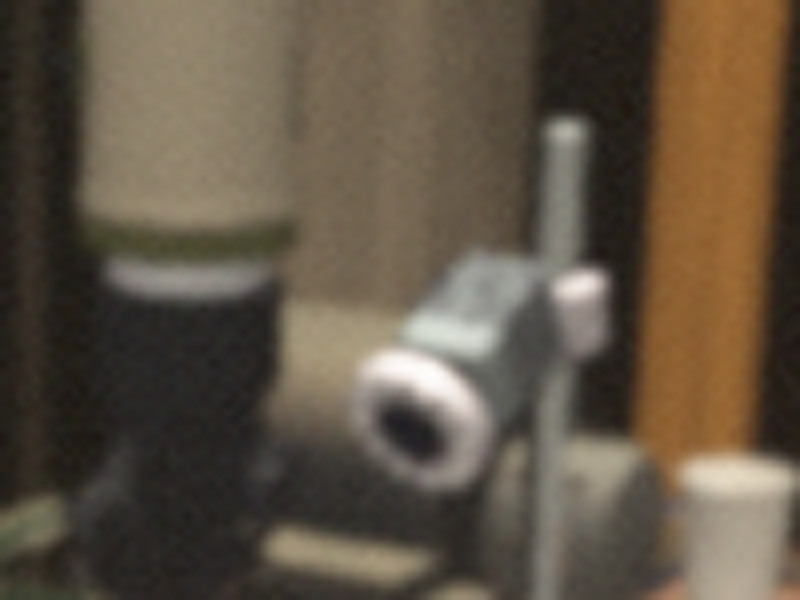

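View pics/wrist18.png

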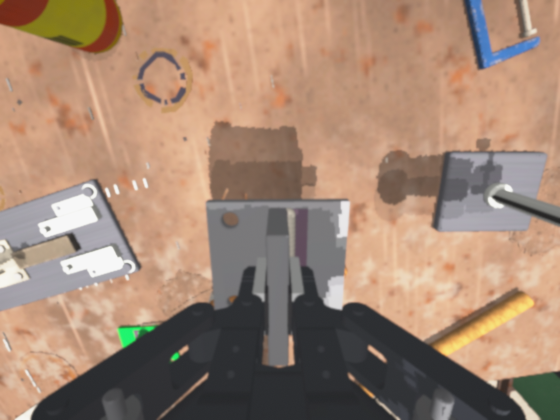

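```bash
crop=1
python3 - <<'E'
from h import *
im=cv2.imread("pics/wrist18.png");crop(im,420,130,560,250,5,"w18c.png")
W=vision.calibration("wrist");S=vision.calibration("side");C=vision.calibration("scene")
a=lambda p:np.degrees(np.arctan2(p[1],p[0]))
A,B=[onz(S,260+u/5,180+v/5,200) for u,v in [(295,313),(412,306)]];print("seam side",A,B,(A+B)/2,a(B-A))
A,B=[onz(W,u,v,z) for u,v,z in [(208,201,196),(348,200,196)]];print("foot far edge",A,B,a(A-B),np.linalg.norm(A-B))
print("seam far end",onz(W,297,210,200))
# fit lens ring: side ellipse & scene ellipse
for n,reg in [("side",(325,235,360,275)),("scene",(300,118,325,145))]:
    im=cv2.imread(f"pics/{n}0.png");u0,v0,u1,v1=reg
    crop(im,u0,v0,u1,v1,14,f"ring_{n}.png")
E
```

```text
seam side [ 574.19281327 -221.9499392   200.        ] [ 642.78441743 -233.65691264  200.        ] [ 608.48861535 -227.80342592  200.        ] -9.685711767263987
foot far edge [ 649.63372495 -184.79348451  196.        ] [ 638.95330362 -261.29169193  196.        ] 82.05193441159506 77.24019120941361
seam far end [ 638.59308862 -232.56164294  200.        ]
```

View pics/w18c.png

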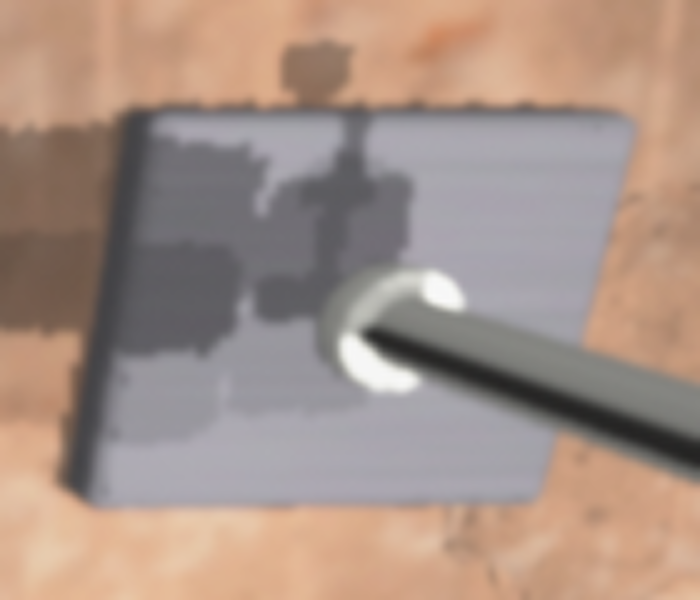

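View pics/ring_side.png

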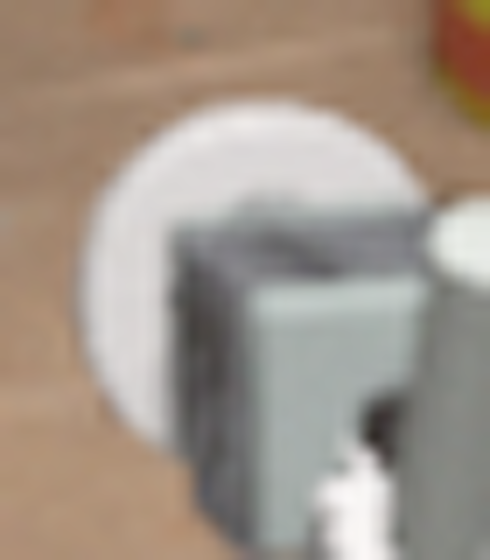

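View pics/ring_scene.png

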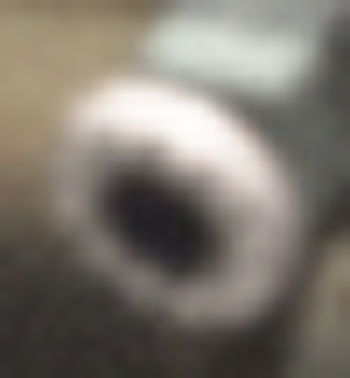

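Run:
```python
from h import *
from scipy.optimize import least_squares
W=vision.calibration("wrist");S=vision.calibration("side");C=vision.calibration("scene")
a=lambda p:np.degrees(np.arctan2(p[1],p[0]))
c=np.array([onz(W,420+u/5,130+v/5,12)[:2] for u,v in [(150,115),(632,120),(535,500),(95,500)]])
print(c.round(1),c.mean(0),"long",a(c[0]-c[1]),a(c[3]-c[2]),"short",a(c[0]-c[3])+90,a(c[1]-c[2])+90,[np.linalg.norm(c[i]-c[i-1]).round(1) for i in range(4)])
t=np.linspace(0,2*np.pi,361)
def ext(p,r,h):
    h=np.radians(h);f=np.array([np.cos(h),np.sin(h),0]);n=f*np.cos(np.pi/6)+[0,0,-.5];e1=np.array([-np.sin(h),np.cos(h),0]);e2=np.cross(n,e1)
    P=p+r*(np.outer(np.cos(t),e1)+np.outer(np.sin(t),e2))
    s=proj(S,P);q=proj(C,P)
    return np.r_[s[:,0].min(),s[:,1].min(),q[:,0].min(),q[:,0].max(),q[:,1].min(),q[:,1].max()]
obs=np.array([330.6,241.9,303.9,321.4,123.4,141.2])
for r in (34,):
  f=lambda x:ext(x[:3],r,82)-obs
  o=least_squares(f,[583,-370,285]);print(r,o.x.round(1),o.fun.round(2))
  f=lambda x:np.r_[ext(np.r_[x[:2],285],r,82)-obs]
  o=least_squares(f,[583,-370]);print(r,o.x.round(1),o.fun.round(2))
f=lambda x:ext(x[:3],x[3],82)-obs
o=least_squares(f,[583,-370,285,34]);print(o.x.round(1),o.fun.round(2))
```

```text
[[ 622.  -423.8]
 [ 604.9 -540.9]
 [ 509.1 -528.3]
 [ 526.4 -413.1]] [ 565.60234878 -476.52366223] long 81.68098095263879 81.4293352211808 short 83.61546445848751 82.52025369471357 [np.float64(96.2), np.float64(118.4), np.float64(96.6), np.float64(116.5)]
34 [ 580.4 -374.6  291.4] [-0.77  0.71 -0.12 -1.03  0.94 -1.88]
34 [ 581.4 -373.1] [-0.81  2.1  -0.61 -1.55  2.82 -0.07]
[ 583.1 -379.6  289.8   38.1] [-0.73  0.74 -1.08 -0.08  0.09 -1.  ]
```

```bash
python3 -m crank '[[[0,0,0],0],[[0,0,0],0],[[0,0,0],0]]'
python3 - <<'E'
from h import *
im=vision.snapshot("scene");cv2.imwrite("pics/scene19.png",im);crop(im,140,80,340,230,4,"scene19c.png")
s=ctrl.observe();print(s['t'],s['tool_pos'],np.abs(s['joint_velocities']).max(),s['ft_force'],s['finger_gap'])
E
```

```text
t: 21.78
tool_pos: [609.3, -214.2, 221.6]
orientation: [0.004, -0.655, 0.755, -0.009]
ft_force: [0.4, -0.0, -3.8]
finger_gap: 0.1
21.825 [ 609.28488929 -214.14646963  221.57464438] 0.0015494820869143226 [-0.03495411 -0.12234632 -2.66550502] 0.10106428452688009
```

View pics/scene19.png

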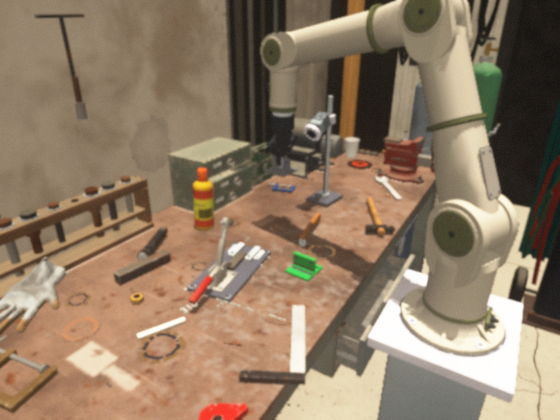

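```bash
python3 -m crank '[[[-0.06,-0.12,-0.02],0]]'
python3 - <<'E'
from h import *
s=ctrl.observe();print(s['t'],s['tool_pos'],np.abs(s['joint_velocities']).max(),s['finger_gap'])
im=vision.snapshot("side");cv2.imwrite("pics/side20.png",im);crop(im,240,150,400,330,3.3,"side20c.png")
s=ctrl.observe();print(s['t'],s['tool_pos'],np.abs(s['joint_velocities']).max(),s['orientation'])
E
```

```text
t: 21.95
tool_pos: [607.1, -218.5, 220.9]
orientation: [0.004, -0.656, 0.755, -0.009]
ft_force: [-0.4, -0.3, -3.7]
finger_gap: 0.102
21.95 [ 607.07150631 -218.47886481  220.85707696] 0.07531358566595897 0.10231632568571432
22.0 [ 606.42375722 -219.95946495  220.65639834] 0.013606578101256442 [ 0.00357885 -0.65507644  0.75550395 -0.0087079 ]
```

View pics/side20c.png

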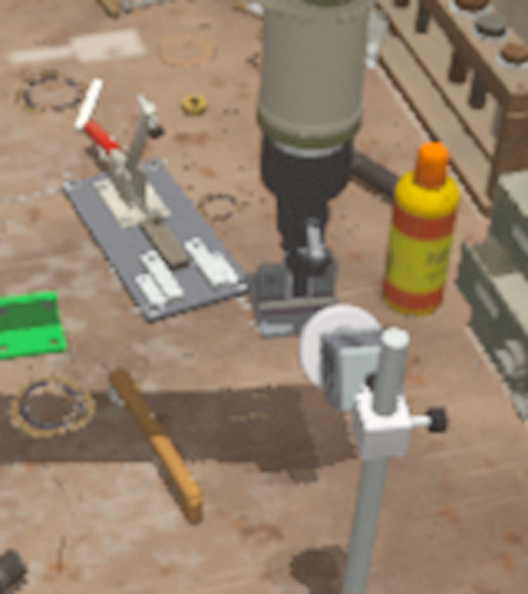

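The bracket is held level in front of the lens. The clamp stands open, the brush is on its bristles, and the arm has settled.

Run:
```python
from h import *
s=ctrl.observe();print(s['t'],s['tool_pos'],np.abs(s['joint_velocities']).max())
print(ticket.job_done())
```

```text
22.0 [ 606.42375722 -219.95946495  220.65639834] 0.013606578101256442
the job is handed in; nothing more can be done
None
```

I did every step and handed the job in at t = 22 s, with the gripper still holding the bracket in front of the inspection camera. The hand-in gave no verdict.

- **Stroke:** I ran the brush along the seam from the near end to the far end with the bracket clamped. By my measurements the bristle tip went from about y = +25 mm to −28 mm in the bracket frame. Wrist force changed by roughly 2–5 N over the stroke. At the far end the tip sat nearer x = −13 mm than the −9 mm I aimed for, still inside the allowed range. The outermost bristles there may have shared some load with the rail, so I backed off a few millimetres and pressed again.
- **Brush:** I laid it back on its bristles and let go. The last pictures show it standing where I left it.
- **Clamp:** I pushed the handle down until the force rose to about 10 N at the end stop. Pictures show the arm upright and the handle level.
- **Bracket:** I lifted it straight off the dowels.
    - **Position:** the seam middle is an estimated 1 cm or less from the view point. The lens position itself is only known to about 4 mm, because the two fixed cameras differed by that much.
    - **Angle and tilt:** its heading is within about 1° of square, and its tilt is about 0.02 rad.

The last check disagreed slightly with the one before. Three idle rows let the hold drift by 4 mm, so I corrected it with one small row. The arm had almost stopped (0.014 rad/s) when I handed in. Nothing I saw suggested the camera was touched, and in the last pictures the bystanders looked unmoved.

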